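# Wind up the potter's lifting stand with its loose crank

### The arm

A 6-joint arm with a two-finger parallel gripper is mounted at the origin on the work surface. World frame = base frame: x ahead of the robot, y to its left, z up, the work surface at z = 0. Lengths are in m, angles in rad, forces in N, time in s.
With the tool pointing down it reaches from about 0.2 to 0.875 m from the base axis. Payload 3.4 kg.
Tool frame: the origin (TCP) lies between the finger pads; the fingertips stand 22 mm ahead of it and the grasp point (between the pads) lies 3 mm ahead of it; z points along the fingers, y is the line along which they close (so a half turn about z gives the same grasp; the last joint's range is limited). The gripper opens to 94 mm and grips with 3 to 60 N. Pads are 16 mm wide; open, the fingers measure 119 mm over their backs; the gripper's body (75 mm by 177 mm) begins 78 mm behind the grasp point.
Start: joints at [-1.368, 0.276, 1.505, -0, 1.361, -0.121], TCP at [0.183, -0.545, 0.227] pointing down, gripper open.
Joint ranges: [-2.89, 2.89], [-0.75, 2.08], [0.22, 2.7], [-1.18, 4.32], [0.11, 2.71], [-2.7, 2.7]. Speed limits (rad/s): [2.57, 2.57, 3.14, 3.14, 3.14, 3.14].

### API

Orientations are given as a 3x3 rotation matrix whose columns are the frame's x, y, z axes.
In Python, from plant import telemetry, imaging, job, nets gives the robot as it stands. The module is installed in compiled form; this text tells all that it offers.
- The arm moves only by the tool servo_tool, never from a script. Its argument "deltas" is a list that holds one entry, the list of rows, each a list of 7 numbers: the shift along the tool's x, y, z in cm, then the turn, a rotation vector about the tool's x, y, z in rad, then the closure, from -1 (fully open) to 1 (shut). A call has 1 to 5 rows; each row shifts and turns the commanded pose from where the row before left it, along the tool's axes as they then stand; what a row does not reach is not made up. A row lasts 1/12 s, in which the tool goes at most 41.7 mm and 7.16 degrees, less where a joint would pass 70% of its speed; a pose out of reach is approached as far as the arm can. A call is refused whole if a number of a shift passes 4.17 or a number of a turn 0.125, either way. A call with a gripper value outside its range is refused whole. The fingers move at their own pace and stop on an object; "grip_force" is the grip in N (left out, the last holds). Time passes only in rows, so rows that do not move let the fingers close. It gives the time, the measured TCP pose, the force, the opening and the grip force at its end, in the units of the state.
- telemetry.sense(): the state, without advancing time (a new reading comes with each control period).
- imaging.read_camera(name): name is "scene" or "top"; returns a dict with "image" (400x640x3 uint8, red, green, blue), "depth" (400x640 float32, m along the optical axis (not along the pixel's ray), 0 where there is no reading), "mtx" (3x3 intrinsics, pixels), "k1" (the pictures are not rectified: a ray, as slopes to the right and down, at radius r is drawn at 1 + k1 r^2 times it, then the intrinsics apply), "cam_to_world" (4x4, takes a point from camera to world coordinates). Camera axes: x right, y down, z forward; pixel columns grow to the right and rows downward; lengths in m; the calibration is good to about 2 mm. A picture is of the moment at which its call begins.
- job.close_job(): hands the job in; it is judged then, once.
Trained networks look in the newest picture that a camera, given by its name, has taken for a name from the list of things; names that differ only in an ending like _2 or _b are one class to them, and where a whole thing is asked for, a point or a joint stands for the part that bears it (a point fixed in the world has none). Each returns a list of dicts, best first, with "conf" (0 to 1); they miss things now and then, are a little off and sometimes report something else, mostly with a low value. They report only what shows in the picture. A call takes as long as a camera call.
- nets.regions_of(name, camera): "pixels" (400x640 bool, what is visible of it) and "point" ([column, row] in pixels, amid what is visible of it).
- nets.pinpoint(name, camera): "point" ([column, row] in pixels: a listed point, or the origin of a listed thing).
The state is a dict: "time": time; "joint_positions": joint angles; "qvel": joint speeds; "effort": joint torques, N m; "tool_pos": TCP position; "orientation": TCP orientation; "wrist_force": force on the tool from outside, world axes, zero at the start; "wrist_torque": the same for the moment, N m; "width": finger opening in m; "finger_force": force on a finger pad.
Only numpy, scipy, OpenCV 4.12 (cv2) and the standard library are available. Lean on these libraries where they do the work, as an engineer would, in place of code of your own. Each camera call takes 0.05 s, during which the arm holds its last target. There are 200 camera calls.

### The job

Take the loose crank from the grey tray, fit it fully down onto the square shaft of the green lifting stand, and wind it gently clockwise until the round plate carrying the jug comes up to its stop, flush with the wooden board. Then lift the crank straight off and set it back in the tray, socket down. Feel your way and never force the crank, neither onto the shaft nor against the stop (10 N at the hand is plenty); set it down rather than dropping it, and leave the jug and the two small jars standing undisturbed.

Things in the scene. Friction and masses are not known exactly. Their poses are not given: they have to be found in the camera images.
- stand: Fixed green lifting stand. Origin on the table under the axis of its vertical square shaft; z up, +y runs from the shaft to the plate and on to the wooden board. Base plate 150 wide (x), y = -65 to 425. Gearbox under the shaft 90 x 90, top at z = 89; on it a round dark collar, radius 24, flat top at z = 100. The 16 x 16 brass shaft stands out of it from z = 100 to 124.
- shaft_axis (a point): Point fixed to the stand on the shaft's axis at the collar's top, where the underside of a fully seated hub rests; the shaft's end is 24 mm above. It does NOT turn with the shaft: the angle of the square differs every time and is not measured; find it by eye or feel (it repeats every 90 degrees). The shaft resists turning with about 0.22 N m (3 N at the knob) and stays where it is left.
- plate_top (a point): Centre of the top face of the round aluminium plate, radius 66, that the shaft raises: at y = 180 of the stand, z = 45 + lift.
- board_edge (a point): Middle of the top edge of the fixed wooden board next to the plate, at stand y = 250, z = 75; the board reaches to y = 420. At the stop the plate's top is level with it.
- lift (a joint): Height of the plate in m, growing upwards: 0.030 at its hard top stop, flush with the board; starts between -0.008 and 0.008. Turning the shaft clockwise seen from above raises it 30 mm per turn, so 0.75 to 1.25 turns are needed.
- crank: Loose crank, dark steel hub, bare metal arm, about 0.26 kg. Origin at the centre of the hub's underside, z up when the socket faces down. Hub 34 x 34 x 36 high, sides parallel to x and y, with a square hole of 18 right through, parallel to the sides, chamfered 2 mm at the underside. The arm, 22 wide, 8 thick, flush with the underside, runs along +x to x = 88 and carries the knob.
- knob_mid (a point): Centre of the crank's upright round red knob, at x = 75, z = 33 of the crank. The knob has radius 11, reaches from z = 11 to 56 and spins freely on its own axis.
- tray: Fixed grey open tray, 190 (x) by 240 (y), wall 5 thick and 16 high, inner floor 5 above the table. Origin at the centre of its underside. The crank starts in it, socket down, lying flat.
- jug: Loose terracotta jug 80 high, radius 34, standing on the plate. Origin at the centre of its foot. Leave it standing there.
- jar_a: Loose terracotta small jar, 66 high, radius 26, standing on the wooden board. Origin at the centre of its foot.
- jar_b: Loose blue small jar, 66 high, radius 26, standing on the wooden board. Origin at the centre of its foot.

How it is judged:
By the outcome, as a careful person would: the job done as asked, in the order asked, and still so for the second after the job is handed in, with the robot touching nothing.
It also fails if it takes over 72 s, if anything falls off the work surface, if the arm or the gripper's body presses on something with over 40 N, if the wrist force passes 120 N, or if a joint passes its speed limit or range.

## Working session

There is one attempt and no reset: what is moved stays moved. The work goes in short steps, Python scripts to look and compute and a tool call to move; the robot and the scene stay as the last step left them, time stands still between calls to the robot, and variables do not carry over. Pictures are saved under pics/ and viewed, at most 10 in all, crops included, and the job is handed in when it is done.

Besides the shell and the picture viewer there is one more tool, called after ">>>" by a JSON object that holds its "fn" and its "kwargs". servo_tool: Moves the arm, as the interface text tells. Its arguments: {"type":"object","properties":{"deltas":{"type":"array","items":{"type":"array","items":{"type":"array","items":{"type":"number"}}}},"grip_force":{"type":"number"}},"required":["deltas"]}

```bash
mkdir -p pics; cat > h.py <<'E'
import numpy as np, cv2
from plant import telemetry, imaging, job, nets
def px2w(c,uv,depth=None,z=None):
    K=c["mtx"];k=c["k1"];u,v=uv
    d=np.array([(u-K[0,2])/K[0,0],(v-K[1,2])/K[1,1]]);s=d.copy()
    for _ in range(20): s=d/(1+k*(s@s))
    T=c["cam_to_world"];r=T[:3,:3]@np.array([s[0],s[1],1.]);o=T[:3,3]
    if z is not None: return o+r*(z-o[2])/r[2]
    if depth is None: depth=c["depth"][int(round(v)),int(round(u))]
    return o+r*depth
def cloud(c,mask):
    K=c["mtx"];k=c["k1"];v,u=np.nonzero(mask&(c["depth"]>0))
    d=np.c_[(u-K[0,2])/K[0,0],(v-K[1,2])/K[1,1]];s=d.copy()
    for _ in range(20): s=d/(1+k*(s**2).sum(1,keepdims=True))
    z=c["depth"][v,u];T=c["cam_to_world"]
    return (np.c_[s,np.ones(len(s))]*z[:,None])@T[:3,:3].T+T[:3,3],u,v
def save(img,n): cv2.imwrite("pics/"+n,img[:,:,::-1])
E
python3 - <<'E'
from h import *
np.set_printoptions(precision=4,suppress=True)
s=telemetry.sense();print(s["tool_pos"],s["orientation"],s["wrist_force"],s["width"])
for n in ["scene","top"]:
    c=imaging.read_camera(n);save(c["image"],n+"0.png");print(n,c["mtx"][0],c["k1"],c["cam_to_world"])
    for t in ["shaft_axis","plate_top","board_edge","crank","knob_mid","tray","stand","jug","jar_a","jar_b"]:
        for r in nets.pinpoint(t,n)[:2]: print(t,np.round(r["point"],1),round(r["conf"],2),px2w(c,r["point"]))
E
```

```text
[ 0.1828 -0.5446  0.2266] [[ 0.948   0.3182 -0.0004]
 [ 0.3182 -0.948   0.0018]
 [ 0.0002 -0.0018 -1.    ]] [0.0325 0.921  0.7901] 0.09429507418929638
scene [411.8984   0.     317.6267] 0.014814682167022733 [[ 0.0248  0.6812 -0.7317  1.2605]
 [ 0.9996 -0.0077  0.0267 -0.0762]
 [ 0.0126 -0.732  -0.6812  0.7852]
 [ 0.      0.      0.      1.    ]]
shaft_axis [306.2 220.4] 0.76 [ 0.5824 -0.0774  0.111 ]
plate_top [374.2 226.9] 0.82 [0.5566 0.0895 0.0608]
plate_top [304.1 221.7] 0.42 [ 0.5827 -0.0823  0.1071]
board_edge [402.  214.2] 0.67 [0.5264 0.1614 0.0743]
crank [188.7 232. ] 0.83 [ 0.5222 -0.379   0.013 ]
knob_mid [156.1 229.7] 0.63 [ 0.5371 -0.4513  0.038 ]
tray [170.5 232.3] 0.76 [ 0.5243 -0.4242  0.0148]
stand [302.7 248.6] 0.8 [ 0.6185 -0.0861  0.0537]
jug [368.6 222.4] 0.81 [0.5591 0.0736 0.0792]
jar_a [451.6 216.4] 0.98 [0.5486 0.2771 0.0869]
jar_a [422.3 213.1] 0.63 [0.5422 0.2055 0.0928]
jar_b [451.6 216.4] 0.98 [0.5486 0.2771 0.0869]
jar_b [422.3 213.1] 0.63 [0.5422 0.2055 0.0928]
top [407.2484   0.     318.5091] -0.009592286085847942 [[-0.0117 -0.9978  0.0653  0.4567]
 [-
[... 157 characters left out ...]
]
shaft_axis [268.5 192.8] 0.39 [0.5408 0.0732 0.1251]
plate_top [215.  202.3] 0.69 [0.5189 0.199  0.1373]
plate_top [264.6 194.4] 0.64 [0.5371 0.0826 0.1249]
board_edge [236.8 197.3] 0.7 [0.5355 0.1632 0.0664]
crank [445.5 205. ] 0.75 [ 0.5103 -0.3714  0.0384]
knob_mid [479.7 197.1] 0.72 [ 0.528  -0.4517  0.0602]
tray [462.5 207.1] 0.69 [ 0.5061 -0.4274 -0.0006]
stand [330.2 185.9] 0.96 [ 0.5577 -0.075   0.1009]
jug [268.9 200.8] 0.64 [0.5216 0.0724 0.124 ]
jug [334.8 182.2] 0.3 [ 0.566  -0.0863  0.1069]
jar_a [189.6 202.5] 0.85 [0.5206 0.2673 0.1162]
jar_a [218.2 203.1] 0.7 [0.5177 0.195  0.124 ]
jar_b [189.6 202.5] 0.85 [0.5206 0.2673 0.1162]
jar_b [218.2 203.1] 0.7 [0.5177 0.195  0.124 ]
```

View pics/top0.png

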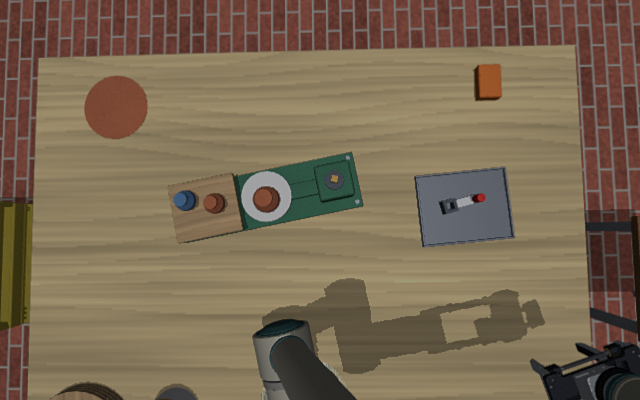

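View pics/scene0.png

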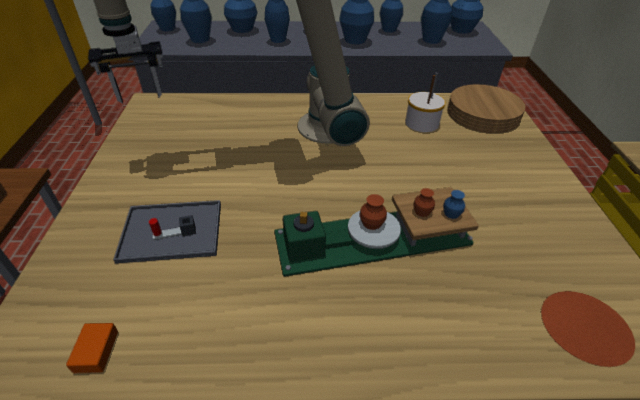

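The top view shows the crank hub at about (448,206), its knob at (480,198), and the brass shaft at (334,179) turned roughly diamond-wise. The scene view agrees. Next I'll refine these positions.

```bash
python3 - <<'E'
from h import *
np.set_printoptions(precision=4,suppress=True)
C={}
for n in ["scene","top"]:
    c=imaging.read_camera(n);C[n]=c
    im=c["image"];hsv=cv2.cvtColor(im,cv2.COLOR_RGB2HSV)
    P,u,v=cloud(c,np.ones((400,640),bool))
    H=hsv[v,u]
    def rep(name,m,z):
        uu,vv=u[m],v[m]; 
        q=np.array([px2w(c,(a,b),z=z) for a,b in zip(uu,vv)]);d=q[:,:2]
        r=cv2.minAreaRect((d*1000).astype(np.float32))
        print(n,name,m.sum(),"cloud mean",P[m].mean(0),"plane mean",d.mean(0),"rect",np.round(r[0],1),np.round(r[1],1),round(r[2],1))
    near=lambda x,y,r:np.hypot(P[:,0]-x,P[:,1]-y)<r
    brass=near(.575,-.075,.04)&(H[:,0]>12)&(H[:,0]<32)&(H[:,1]>90)&(H[:,2]>90)
    rep("brass",brass,.124)
    col=near(.575,-.075,.045)&(H[:,1]<90)&(P[:,2]>.08);rep("collar+",col|brass,.1)
    red=near(.53,-.45,.05)&((H[:,0]<8)|(H[:,0]>172))&(H[:,1]>150);rep("knob",red,.061)
    hub=near(.51,-.375,.05)&(P[:,2]>.031)&~red;rep("hub",hub,.041)
    arm=near(.52,-.41,.06)&(H[:,2]>150)&(H[:,1]<60);rep("arm",arm,.013)
    g=near(.55,.05,.4)&(H[:,0]>60)&(H[:,0]<90)&(H[:,1]>100)&(P[:,2]<.04);rep("green",g,.012)
    tr=near(.51,-.42,.2)&(H[:,0]>100)&(H[:,0]<135)&(P[:,2]<.03)&(P[:,2]>-.02);rep("tray",tr,.005)
    pl=near(.535,.085,.12)&(H[:,1]<40)&(H[:,2]>150);rep("plate",pl,.045)
def crop(n,x,y,w=30,f=9):
    return cv2.resize(C[n]["image"][y-w:y+w,x-w:x+w],None,fx=f,fy=f,interpolation=cv2.INTER_CUBIC)
f=6
A=np.vstack([np.hstack([crop("top",334,180,22,6),crop("top",462,202,22,6),]),np.hstack([crop("scene",304,222,22,6),crop("scene",172,228,22,6)])])
save(A,"crop1.png")
E
```

```text
scene brass 32 cloud mean [ 0.5744 -0.0846  0.1252] plane mean [ 0.5732 -0.0846] rect [572.7 -84.7] [13.9 16.8] 89.8
scene collar+ 251 cloud mean [ 0.5802 -0.0834  0.1027] plane mean [ 0.5774 -0.0834] rect [575.9 -77.1] [60.2 63.8] 59.3
scene knob 139 cloud mean [ 0.5339 -0.4533  0.0471] plane mean [ 0.5473 -0.4464] rect [ 547.9 -446.8] [64.2 19.5] 24.9
scene hub 167 cloud mean [ 0.5113 -0.3826  0.0399] plane mean [ 0.5124 -0.3821] rect [ 513.2 -381.8] [47.3 34.6] 12.4
scene arm 70 cloud mean [ 0.5223 -0.4252  0.0141] plane mean [ 0.5212 -0.4257] rect [ 523.4 -435.9] [15.4 63.7] 13.8
scene green 3780 cloud mean [0.5885 0.047  0.0154] plane mean [0.5855 0.0472] rect [544.4  91.4] [150.4 484.3] 11.1
scene tray 4640 cloud mean [ 0.515  -0.4304  0.0081] plane mean [ 0.512  -0.4318] rect [ 503.  -431.3] [200.1 242.4] 4.9
scene plate 753 cloud mean [0.5598 0.0958 0.0478] plane mean [0.5572 0.0965] rect [545.1  92.2] [125.9 109.1] 84.0
top brass 46 cloud mean [ 0.5741 -0.0845  0.1217] plane mean [ 0.5738 -0.0844] rect [574.2 -84.3] [14.4 14.5] 89.2
top collar+ 299 cloud mean [ 0.5736 -0.0844  0.1011] plane mean [ 0.5738 -0.0844] rect [573.4 -84.5] [44.2 46.9] 89.1
top knob 82 cloud mean [ 0.527  -0.4522  0.0516] plane mean [ 0.5264 -0.4488] rect [ 527.  -448.3] [27.8 17.7] 89.2
top hub 145 cloud mean [ 0.5089 -0.3833  0.0385] plane mean [ 0.5087 -0.3825] rect [ 508.6 -382.5] [33.7 36.1] 15.2
top arm 105 cloud mean [ 0.5203 -0.4277  0.0108] plane mean [ 0.5202 -0.427 ] rect [ 521.  -427.7] [20.1 38.6] 14.5
top green 2954 cloud mean [ 0.5509 -0.0045  0.0125] plane mean [ 0.551  -0.0045] rect [554.6  12. ] [144.7 321.6] 11.0
top tray 6168 cloud mean [ 0.5065 -0.4301  0.004 ] plane mean [ 0.5064 -0.4297] rect [ 507.6 -429.4] [189.  242.2] 5.1
top plate 1308 cloud mean [0.5432 0.0921 0.0447] plane mean [0.5432 0.0921] rect [541.  92.] [125.3 127.6] 89.6
```

View pics/crop1.png

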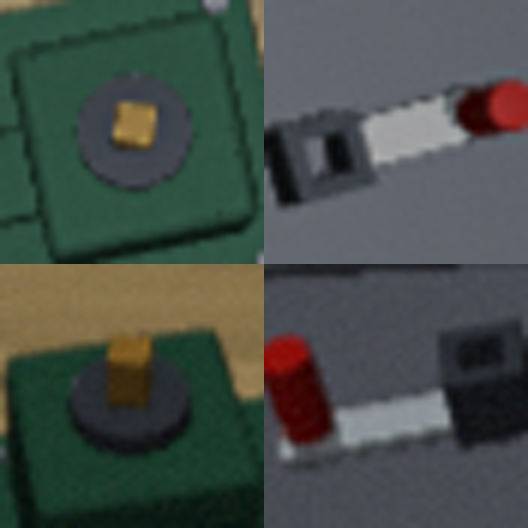

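The crop shows the square's edges about 8° off the world axes (a corner near (117,100), its edge sloping down to the right). The crank points about -75.5°. I'm moving above the hub now.

>>> {"fn": "servo_tool", "kwargs": {"deltas": [[[3.0,-0.42,0,0,0,0,-1],[3.0,-0.42,0,0,0,0,-1],[3.0,-0.42,0,0,0,0,-1],[3.0,-0.42,0,0,0,0,-1],[3.0,-0.42,0,0,0,0,-1]]]}}

```text
time: 1.62
tool_pos: [0.3195, -0.4768, 0.2276]
orientation: [[0.948, 0.318, 0.0], [0.318, -0.948, -0.0], [0.0, 0.0, -1.0]]
wrist_force: [0.2, -0.0, -0.0]
width: 0.094
finger_force: 0.0
```

>>> {"fn": "servo_tool", "kwargs": {"deltas": [[[3.0,-0.42,0,0,0,0,-1],[3.0,-0.42,0,0,0,0,-1],[3.0,-0.42,0,0,0,0,-1],[3.0,-0.42,0,0,0,0,-1],[3.0,-0.42,0,0,0,0,-1]]]}}

```text
time: 2.03
tool_pos: [0.4552, -0.409, 0.2276]
orientation: [[0.948, 0.318, 0.0], [0.318, -0.948, -0.0], [0.0, 0.0, -1.0]]
wrist_force: [-0.5, -1.7, 0.9]
width: 0.094
finger_force: 0.0
```

>>> {"fn": "servo_tool", "kwargs": {"deltas": [[[3.0,-0.42,0,0,0,0,-1],[3.0,-0.42,0,0,0,0,-1],[0,0,0,0,0,-0.12,-1],[0,0,0,0,0,-0.12,-1],[0,0,0,0,0,-0.12,-1]]]}}

```text
time: 2.45
tool_pos: [0.5089, -0.3822, 0.2272]
orientation: [[0.77, 0.638, -0.0], [0.638, -0.77, 0.0], [-0.0, -0.0, -1.0]]
wrist_force: [-0.2, 0.0, -0.5]
width: 0.0937
finger_force: 0.0
```

>>> {"fn": "servo_tool", "kwargs": {"deltas": [[[0,0,0,0,0,-0.12,-1],[0,0,0,0,0,-0.12,-1],[0,0,0,0,0,-0.12,-1],[0,0,0,0,0,-0.12,-1],[0,0,0,0,0,-0.12,-1]]]}}

```text
time: 2.87
tool_pos: [0.5082, -0.3828, 0.2274]
orientation: [[0.277, 0.961, -0.0], [0.961, -0.277, 0.0], [0.0, -0.0, -1.0]]
wrist_force: [-0.1, -0.5, -0.1]
width: 0.0943
finger_force: 0.0
```

>>> {"fn": "servo_tool", "kwargs": {"deltas": [[[0,0,0,0,0,-0.12,-1],[0,0,0,0,0,-0.12,-1],[0,0,0,0,0,-0.12,-1],[0,0,0,0,0,-0.12,-1],[0,0,0,0,0,-0.06,-1]]]}}

```text
time: 3.28
tool_pos: [0.5082, -0.3828, 0.2274]
orientation: [[-0.255, 0.967, -0.0], [0.967, 0.255, -0.0], [-0.0, -0.0, -1.0]]
wrist_force: [-0.2, 0.4, -1.1]
width: 0.0938
finger_force: 0.0
```

```bash
cat >> h.py <<'E'
def state():
    s=telemetry.sense();R=np.array(s["orientation"]);p=np.array(s["tool_pos"])
    print("t %.2f pos %s xang %.2f z %s F %s T %s w %.4f ff %s q6 %.2f"%(s["time"],np.round(p,4),np.degrees(np.arctan2(R[1,0],R[0,0])),np.round(R[:,2],4),np.round(s["wrist_force"],2),np.round(s["wrist_torque"],2),s["width"],s["finger_force"],s["joint_positions"][5]))
    return s,p,R
def go(x,y,z,ang=None):
    s,p,R=state();d=R.T@(np.array([x,y,z])-p)
    print("shift cm",np.round(d*100,2))
    if ang is not None:
        a=np.radians(ang);c,t=np.cos(a),np.sin(a);Rt=np.array([[c,t,0],[t,-c,0],[0,0,-1]])
        print("rotvec",np.round(cv2.Rodrigues(R.T@Rt)[0].ravel(),4))
E
python3 - <<'E'
from h import *
from scipy.optimize import minimize
np.set_printoptions(precision=4,suppress=True)
go(.509,-.3825,.15,104.5)
# antialiased square fit of the shaft's end in both pictures
def w2px(c,P):
    T=c["cam_to_world"];q=(P-T[:3,3])@T[:3,:3];s=q[:,:2]/q[:,2:]
    s=s*(1+c["k1"]*(s**2).sum(1,keepdims=True));K=c["mtx"]
    return s*[K[0,0],K[1,1]]+[K[0,2],K[1,2]]
SS=8
for n,(cx,cy) in {"top":(334,180),"scene":(304,222)}.items():
    c=imaging.read_camera(n);w=14
    I=c["image"][cy-w:cy+w,cx-w:cx+w].astype(float)
    f=I[...,0]-I[...,2]  # brass: red-blue high
    def mask(polys):
        m=np.zeros((2*w*SS,2*w*SS),np.uint8)
        for q in polys: cv2.fillConvexPoly(m,np.round(((q-[cx-w,cy-w]+.5)*SS-.5)*16).astype(np.int32),255,shift=4)
        return cv2.resize(m,(2*w,2*w),interpolation=cv2.INTER_AREA)/255.
    def model(p):
        a=np.radians(p[2]);M=np.array([[np.cos(a),-np.sin(a)],[np.sin(a),np.cos(a)]])
        sq=(np.array([[-1,-1],[1,-1],[1,1],[-1,1]])*.008)@M.T+p[:2]
        t=w2px(c,np.c_[sq,np.full(4,.124)]);b=w2px(c,np.c_[sq,np.full(4,.100)])
        sides=[np.array([t[i],t[(i+1)%4],b[(i+1)%4],b[i]]) for i in range(4)]
        T=mask([t]);vis=[]
        for i in range(4):
            a2=p[2]+[-90,0,90,180][i];nrm=np.array([np.cos(np.radians(a2)),np.sin(np.radians(a2)),0])
            mid=np.append((sq[i]+sq[(i+1)%4])/2,.112)
            if nrm@(c["cam_to_world"][:3,3]-mid)>0: vis.append(np.clip(mask([sides[i]])*(1-T),0,1))
        return [T]+vis
    sel=np.ones_like(f,bool); bg=f<1e9
    def cost(p):
        B=model(p);A=np.stack([b.ravel() for b in B]+[np.clip(1-sum(B),0,1).ravel()],1)
        near=cv2.dilate((sum(B)>0).astype(np.uint8),np.ones((5,5))).ravel()>0
        k=np.linalg.lstsq(A[W],f.ravel()[W],rcond=None)[0]
        return ((A[W]@k-f.ravel()[W])**2).mean()
    yy,xx=np.mgrid[-w:w,-w:w];W=(np.hypot(yy,xx)<9).ravel()
    best=[]
    for a in range(-45,45,5):
        r=minimize(cost,[.574,-.0845,a],method="Nelder-Mead",options=dict(initial_simplex=[[.574,-.0845,a],[.577,-.0845,a],[.574,-.081,a],[.574,-.0845,a+6]],xatol=1e-4,maxiter=150))
        best.append((round(r.fun,1),r.x))
    best.sort(key=lambda t:t[0]);print(n,best[:4])
E
```

```text
t 3.28 pos [ 0.5082 -0.3828  0.2274] xang 104.78 z [-0.0001 -0.     -1.    ] F [-0.2   0.44 -1.05] T [-0.1  -0.13 -0.03] w 0.0938 ff 0.0 q6 -1.01
shift cm [0.01 0.09 7.74]
rotvec [-0.0001  0.      0.0049]
top [(np.float64(15.8), array([ 0.5738, -0.0844, -9.2586])), (np.float64(15.8), array([ 0.5738, -0.0844, -9.2672])), (np.float64(16.2), array([ 0.5739, -0.0844, -9.3082])), (np.float64(16.2), array([ 0.5739, -0.0844, -9.3275]))]
scene [(np.float64(18.6), array([  0.5728,  -0.0839, -11.2533])), (np.float64(18.6), array([  0.5728,  -0.0839, -11.2327])), (np.float64(18.7), array([  0.5727,  -0.0839, -11.7047])), (np.float64(18.7), array([  0.5728,  -0.0839, -11.5035]))]
```

>>> {"fn": "servo_tool", "kwargs": {"deltas": [[[0,0.08,4.0,0,0,0,-1],[0,0,4.0,0,0,0,-1],[0,0,4.0,0,0,0,-1],[0,0,4.0,0,0,0,-1],[0,0,2.0,0,0,0,-1]]]}}

```text
time: 3.8
tool_pos: [0.5067, -0.3805, 0.0428]
orientation: [[-0.248, 0.969, -0.005], [0.969, 0.248, 0.005], [0.006, -0.004, -1.0]]
wrist_force: [-0.3, 0.0, 0.6]
width: 0.094
finger_force: 0.0
```

>>> {"fn": "servo_tool", "kwargs": {"deltas": [[[0,0,0.9,0,0,0,-1],[0,0,0.4,0,0,0,-1],[0,0,0,0,0,0,0],[0,0,0,0,0,0,0.2],[0,0,0,0,0,0,0.4]]], "grip_force": 10}}

```text
time: 4.22
tool_pos: [0.5102, -0.3838, 0.0366]
orientation: [[-0.25, 0.968, 0.003], [0.968, 0.25, -0.003], [-0.004, 0.002, -1.0]]
wrist_force: [0.3, -0.6, -0.1]
width: 0.0774
finger_force: 0.0
```

>>> {"fn": "servo_tool", "kwargs": {"deltas": [[[0,0,0,0,0,0,1],[0,0,0,0,0,0,1],[0,0,0,0,0,0,1],[0,0,0,0,0,0,1],[0,0,0,0,0,0,1]]], "grip_force": 25}}

```text
time: 4.63
tool_pos: [0.509, -0.3827, 0.0347]
orientation: [[-0.25, 0.968, 0.0], [0.968, 0.25, -0.0], [-0.0, 0.0, -1.0]]
wrist_force: [-1.0, 0.3, -1.0]
width: 0.044
finger_force: 0.0
```

>>> {"fn": "servo_tool", "kwargs": {"deltas": [[[0,0,0,0,0,0,1],[0,0,0,0,0,0,1],[0,0,0,0,0,0,1],[0,0,0,0,0,0,1],[0,0,0,0,0,0,1]]], "grip_force": 25}}

```text
time: 5.05
tool_pos: [0.509, -0.3826, 0.0345]
orientation: [[-0.25, 0.968, 0.0], [0.968, 0.25, 0.0], [0.0, 0.0, -1.0]]
wrist_force: [1.2, 0.3, 0.4]
width: 0.0343
finger_force: 25.0
```

```bash
python3 -c "
from h import *
go(.509,-.3825,.18,80)"
```

```text
t 5.05 pos [ 0.509  -0.3826  0.0345] xang 104.49 z [ 0.  0. -1.] F [1.25 0.27 0.42] T [-0.05 -0.17 -0.02] w 0.0343 ff 24.967825915664434 q6 -1.01
shift cm [ 1.000e-02  0.000e+00 -1.455e+01]
rotvec [ 0.     -0.      0.4275]
```

Gripped at 34.3 mm opening, which is the hub width. Now lifting, turning and carrying it over.

>>> {"fn": "servo_tool", "kwargs": {"deltas": [[[0,0,-1.0,0,0,0,1],[0,0,-3.0,0,0,0,1],[0,0,-3.5,0,0,0,1],[0,0,-3.5,0,0,0,1],[0,0,-3.55,0,0,0,1]]]}}

```text
time: 5.47
tool_pos: [0.5082, -0.382, 0.1811]
orientation: [[-0.25, 0.968, -0.002], [0.968, 0.25, 0.001], [0.002, -0.001, -1.0]]
wrist_force: [0.5, -1.1, -3.8]
width: 0.0335
finger_force: 25.0
```

>>> {"fn": "servo_tool", "kwargs": {"deltas": [[[0,0,0,0,0,0.107,1],[0,0,0,0,0,0.107,1],[0,0,0,0,0,0.107,1],[0,0,0,0,0,0.106,1],[2.0,0.1,0,0,0,0,1]]]}}

```text
time: 5.88
tool_pos: [0.5125, -0.3661, 0.1799]
orientation: [[0.179, 0.984, -0.001], [0.984, -0.179, -0.003], [-0.003, -0.0, -1.0]]
wrist_force: [1.4, 0.0, -3.5]
width: 0.0337
finger_force: 25.0
```

>>> {"fn": "servo_tool", "kwargs": {"deltas": [[[3.0,0.12,0,0,0,0,1],[3.0,0.12,0,0,0,0,1],[3.0,0.12,0,0,0,0,1],[3.0,0.12,0,0,0,0,1],[3.0,0.12,0,0,0,0,1]]]}}

```text
time: 6.3
tool_pos: [0.5448, -0.2148, 0.1799]
orientation: [[0.174, 0.985, -0.001], [0.985, -0.174, 0.001], [0.0, -0.001, -1.0]]
wrist_force: [0.3, -0.1, -3.1]
width: 0.0337
finger_force: 25.0
```

>>> {"fn": "servo_tool", "kwargs": {"deltas": [[[3.0,0.12,0,0,0,0,1],[3.0,0.12,0,0,0,0,1],[3.0,0.12,0,0,0,0,1],[3.0,0.12,0,0,0,0,1],[1.5,0,0,0,0,0,1]]]}}

```text
time: 6.72
tool_pos: [0.5732, -0.0806, 0.18]
orientation: [[0.171, 0.985, -0.001], [0.985, -0.171, 0.002], [0.002, -0.001, -1.0]]
wrist_force: [0.3, -0.6, -3.3]
width: 0.0339
finger_force: 25.0
```

>>> {"fn": "servo_tool", "kwargs": {"deltas": [[[0,0,0,0,0,0,1],[0,0,0,0,0,0,1],[0,0,0,0,0,0,1]]]}}

```text
time: 6.97
tool_pos: [0.573, -0.0849, 0.1799]
orientation: [[0.173, 0.985, -0.001], [0.985, -0.173, -0.001], [-0.001, -0.0, -1.0]]
wrist_force: [-0.6, 0.5, -3.9]
width: 0.034
finger_force: 25.0
```

```bash
python3 - <<'E'
from h import *
np.set_printoptions(precision=4,suppress=True)
s,p,R=state()
go(.5735,-.0843,.16,80)
zu=p[2]-.0295
for n in ["top","scene"]:
    c=imaging.read_camera(n);im=c["image"];save(im,n+"2.png")
    P,u,v=cloud(c,np.ones((400,640),bool));H=cv2.cvtColor(im,cv2.COLOR_RGB2HSV)[v,u]
    red=(np.hypot(P[:,0]-.56,P[:,1]+.158)<.04)&((H[:,0]<8)|(H[:,0]>172))&(H[:,1]>150)
    q=np.array([px2w(c,(a,b),z=zu+.056) for a,b in zip(u[red],v[red])])
    print(n,red.sum(),P[red].mean(0), P[red].max(0),q.mean(0))
x,y=int(320),int(215)
a=cv2.resize(im[170:250,240:360],None,fx=4,fy=4,interpolation=cv2.INTER_CUBIC)
save(a,"crop2.png")
E
```

```text
t 6.97 pos [ 0.573  -0.0849  0.1799] xang 80.04 z [-0.0006 -0.0009 -1.    ] F [-0.58  0.51 -3.88] T [-0.03 -0.08 -0.04] w 0.0340 ff 24.968902599066496 q6 -0.09
t 6.97 pos [ 0.573  -0.0849  0.1799] xang 80.04 z [-0.0006 -0.0009 -1.    ] F [-0.58  0.51 -3.88] T [-0.03 -0.08 -0.04] w 0.0340 ff 24.968902599066496 q6 -0.09
shift cm [0.07 0.04 1.99]
rotvec [-0.0005  0.001   0.0006]<stdin>:11: RuntimeWarning: Mean of empty slice.
  ret = um.true_divide(
Traceback (most recent call last):
ValueError: zero-size array to reduction operation maximum which has no identity
```

```bash
python3 - <<'E'
from h import *
np.set_printoptions(precision=4,suppress=True)
s,p,R=state()
c=imaging.read_camera("scene");im=c["image"]
save(cv2.resize(im[130:250,230:380],None,fx=5,fy=5,interpolation=cv2.INTER_CUBIC),"crop2.png")
P,u,v=cloud(c,np.ones((400,640),bool));H=cv2.cvtColor(im,cv2.COLOR_RGB2HSV)[v,u]
red=(np.hypot(P[:,0]-.56,P[:,1]+.158)<.05)&((H[:,0]<8)|(H[:,0]>172))&(H[:,1]>150)
print(red.sum(),P[red].mean(0))
zu=p[2]-.0295
for n in ["knob_mid","crank"]:
    for r in nets.pinpoint(n,"scene")[:2]: print(n,r["point"],r["conf"],px2w(c,r["point"],z=zu+(.033 if n!="crank" else 0)))
print("expected knob", p[0]+.075*np.cos(np.radians(-100)),p[1]+.075*np.sin(np.radians(-100)),zu+.033)
E
```

```text
t 7.02 pos [ 0.5731 -0.0853  0.1799] xang 79.99 z [-0.0005 -0.0008 -1.    ] F [-0.16 -0.4  -3.13] T [-0.06 -0.1  -0.06] w 0.0337 ff 24.968998432159424 q6 -0.09
161 [ 0.5658 -0.1597  0.1916]
knob_mid [269.6, 190.4] 0.62 [ 0.5592 -0.1586  0.1834]
crank [302.5, 204.1] 0.8 [ 0.5693 -0.0855  0.1504]
crank [370.1, 221.6] 0.57 [0.6274 0.0621 0.1504]
expected knob 0.5600687709711724 -0.15911597068031091 0.18342868014504005
```

View pics/crop2.png

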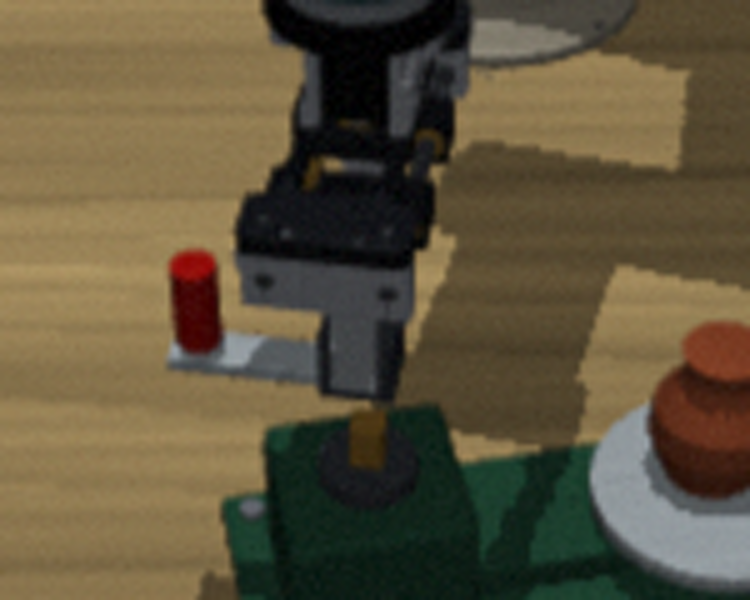

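The crank hangs straight under the gripper, with the knob within 1 mm of where it should be and the hub above the shaft. Now feeling my way down.

>>> {"fn": "servo_tool", "kwargs": {"deltas": [[[0.1,0.02,1.0,0,0,0,1],[0,0,1.0,0,0,0,1],[0,0,0.35,0,0,0,1],[0,0,0,0,0,0,1],[0,0,0,0,0,0,1]]]}}

```text
time: 7.58
tool_pos: [0.5734, -0.0833, 0.1557]
orientation: [[0.173, 0.985, -0.001], [0.985, -0.173, 0.0], [0.0, -0.002, -1.0]]
wrist_force: [0.2, -0.3, -2.7]
width: 0.0338
finger_force: 25.0
```

>>> {"fn": "servo_tool", "kwargs": {"deltas": [[[0,0,0.1,0,0,0,1],[0,0,0.1,0,0,0,1],[0,0,0.1,0,0,0,1],[0,0,0,0,0,0,1]]]}}

```text
time: 7.92
tool_pos: [0.5738, -0.0833, 0.1535]
orientation: [[0.173, 0.985, 0.0], [0.985, -0.173, -0.0], [-0.0, 0.0, -1.0]]
wrist_force: [-1.2, -0.4, -3.2]
width: 0.0339
finger_force: 25.0
```

```bash
python3 -c "
from h import *
go(.5735,-.0843,.1295,80)"
```

```text
t 7.92 pos [ 0.5738 -0.0833  0.1535] xang 80.03 z [ 2.e-04 -2.e-04 -1.e+00] F [-1.17 -0.45 -3.21] T [ 0.   -0.09 -0.05] w 0.0339 ff 24.969040732830763 q6 -0.09
shift cm [-0.1  -0.01  2.4 ]
rotvec [0.0002 0.0001 0.0006]
```

>>> {"fn": "servo_tool", "kwargs": {"deltas": [[[-0.09,0,0.05,0,0,0,1],[0,0,0.1,0,0,0,1],[0,0,0,0,0,0,1]]]}}

```text
time: 8.17
tool_pos: [0.5742, -0.084, 0.1522]
orientation: [[0.173, 0.985, 0.002], [0.985, -0.173, 0.0], [0.001, 0.002, -1.0]]
wrist_force: [1.4, 0.9, -3.1]
width: 0.0339
finger_force: 25.0
```

>>> {"fn": "servo_tool", "kwargs": {"deltas": [[[0,0,0.1,0,0,0,1],[0,0,0.1,0,0,0,1],[0,0,0,0,0,0,1]]]}}

```text
time: 8.42
tool_pos: [0.5743, -0.084, 0.15]
orientation: [[0.173, 0.985, 0.001], [0.985, -0.173, 0.0], [0.001, 0.001, -1.0]]
wrist_force: [2.7, 2.1, -2.8]
width: 0.0334
finger_force: 25.0
```

```bash
python3 -c "
from h import *
go(.5735,-.0843,.1295,80)"
```

```text
t 8.42 pos [ 0.5743 -0.084   0.15  ] xang 80.03 z [ 1.4e-03  3.0e-04 -1.0e+00] F [ 2.66  2.1  -2.84] T [ 0.36 -0.52 -0.05] w 0.0334 ff 24.970983490347862 q6 -0.09
shift cm [-0.05 -0.08  2.05]
rotvec [ 0.0014 -0.0006  0.0005]
```

The side force pushes towards +x and +y while the hub enters, so I'll comply with it.

>>> {"fn": "servo_tool", "kwargs": {"deltas": [[[0.05,0.08,0,0,0,0,1],[0,0,0,0,0,0,1],[0,0,0,0,0,0,1]]]}}

```text
time: 8.67
tool_pos: [0.5744, -0.0839, 0.1498]
orientation: [[0.173, 0.985, -0.0], [0.985, -0.173, -0.0], [-0.0, -0.0, -1.0]]
wrist_force: [0.8, 1.6, -2.9]
width: 0.0342
finger_force: 25.0
```

>>> {"fn": "servo_tool", "kwargs": {"deltas": [[[0,0,0.1,0,0,0,1],[0,0,0.1,0,0,0,1],[0,0,0,0,0,0,1]]]}}

```text
time: 8.92
tool_pos: [0.5744, -0.0839, 0.1477]
orientation: [[0.173, 0.985, -0.0], [0.985, -0.173, -0.0], [-0.0, -0.0, -1.0]]
wrist_force: [1.8, 0.7, -3.9]
width: 0.034
finger_force: 25.0
```

```bash
python3 -c "
from h import *
go(.5735,-.0843,.1295,80)"
```

```text
t 8.92 pos [ 0.5744 -0.0839  0.1477] xang 80.03 z [-2.e-04 -1.e-04 -1.e+00] F [ 1.78  0.69 -3.94] T [ 0.21 -0.32  0.07] w 0.0340 ff 24.97014619410038 q6 -0.09
shift cm [-0.05 -0.08  1.82]
rotvec [-0.0002  0.0001  0.0005]
```

>>> {"fn": "servo_tool", "kwargs": {"deltas": [[[0.03,0.05,0.15,0,0,0,1],[0,0,0.2,0,0,0,1],[0,0,0.2,0,0,0,1],[0,0,0,0,0,0,1]]]}}

```text
time: 9.25
tool_pos: [0.5745, -0.0838, 0.1418]
orientation: [[0.173, 0.985, -0.001], [0.985, -0.173, -0.0], [-0.0, -0.001, -1.0]]
wrist_force: [0.3, -0.9, -3.6]
width: 0.034
finger_force: 25.0
```

>>> {"fn": "servo_tool", "kwargs": {"deltas": [[[0,0,0.2,0,0,0,1],[0,0,0.2,0,0,0,1],[0,0,0.2,0,0,0,1],[0,0,0,0,0,0,1]]]}}

```text
time: 9.58
tool_pos: [0.5746, -0.0836, 0.1359]
orientation: [[0.173, 0.985, -0.001], [0.985, -0.173, 0.0], [-0.0, -0.001, -1.0]]
wrist_force: [-0.9, -0.7, -3.8]
width: 0.0335
finger_force: 25.0
```

```bash
python3 -c "
from h import *
go(.5735,-.0843,.1295,80)"
```

```text
t 9.58 pos [ 0.5746 -0.0836  0.1359] xang 80.03 z [-1.1e-03  1.0e-04 -1.0e+00] F [-0.88 -0.68 -3.82] T [-0.04 -0.05 -0.03] w 0.0335 ff 24.968854878097773 q6 -0.09
shift cm [-0.08 -0.1   0.64]
rotvec [-0.0011  0.0001  0.0005]
```

Going down freely. The last 6 mm in small steps.

>>> {"fn": "servo_tool", "kwargs": {"deltas": [[[0,0,0.2,0,0,0,1],[0,0,0.2,0,0,0,1],[0,0,0,0,0,0,1]]]}}

```text
time: 9.83
tool_pos: [0.5748, -0.0836, 0.132]
orientation: [[0.173, 0.985, -0.001], [0.985, -0.173, 0.0], [-0.0, -0.001, -1.0]]
wrist_force: [-0.6, 0.4, -3.8]
width: 0.0338
finger_force: 25.0
```

>>> {"fn": "servo_tool", "kwargs": {"deltas": [[[0,0,0.1,0,0,0,1],[0,0,0.05,0,0,0,1],[0,0,0,0,0,0,1]]]}}

```text
time: 10.08
tool_pos: [0.575, -0.0836, 0.1308]
orientation: [[0.173, 0.985, -0.0], [0.985, -0.173, -0.0], [-0.0, -0.0, -1.0]]
wrist_force: [-0.1, -0.2, -3.4]
width: 0.0339
finger_force: 25.0
```

```bash
python3 -c "
from h import *
go(.5735,-.0843,.1295,80)"
```

```text
t 10.08 pos [ 0.575  -0.0836  0.1308] xang 80.03 z [-2.e-04 -1.e-04 -1.e+00] F [-0.09 -0.16 -3.39] T [-0.02 -0.07  0.08] w 0.0339 ff 24.96890103444457 q6 -0.09
shift cm [-0.09 -0.13  0.13]
rotvec [-0.0002  0.0001  0.0006]
```

>>> {"fn": "servo_tool", "kwargs": {"deltas": [[[0,0,0.05,0,0,0,1],[0,0,0.05,0,0,0,1],[0,0,0,0,0,0,1]]]}}

```text
time: 10.33
tool_pos: [0.575, -0.0836, 0.1299]
orientation: [[0.173, 0.985, -0.0], [0.985, -0.173, -0.0], [-0.0, -0.0, -1.0]]
wrist_force: [-0.6, 0.7, -2.9]
width: 0.0338
finger_force: 25.0
```

>>> {"fn": "servo_tool", "kwargs": {"deltas": [[[0,0,0.05,0,0,0,1],[0,0,0,0,0,0,1]]]}}

```text
time: 10.5
tool_pos: [0.5751, -0.0837, 0.1295]
orientation: [[0.173, 0.985, 0.0], [0.985, -0.173, -0.0], [-0.0, 0.0, -1.0]]
wrist_force: [-0.6, -0.1, -2.6]
width: 0.0341
finger_force: 25.0
```

```bash
python3 -c "
from h import *
state()"
```

```text
t 10.50 pos [ 0.5751 -0.0837  0.1295] xang 80.03 z [ 2.e-04 -2.e-04 -1.e+00] F [-0.62 -0.05 -2.6 ] T [-0.04 -0.09  0.01] w 0.0341 ff 24.968969263136387 q6 -0.09
```

>>> {"fn": "servo_tool", "kwargs": {"deltas": [[[0,0,0.04,0,0,0,1],[0,0,0,0,0,0,1]]]}}

```text
time: 10.67
tool_pos: [0.5751, -0.0837, 0.1295]
orientation: [[0.173, 0.985, 0.0], [0.985, -0.173, -0.0], [-0.0, 0.0, -1.0]]
wrist_force: [-0.1, -0.1, -0.2]
width: 0.0339
finger_force: 25.0
```

>>> {"fn": "servo_tool", "kwargs": {"deltas": [[[0,0,0.04,0,0,0,1],[0,0,0,0,0,0,1]]]}}

```text
time: 10.83
tool_pos: [0.5751, -0.0837, 0.1295]
orientation: [[0.173, 0.985, 0.001], [0.985, -0.173, -0.0], [-0.0, 0.001, -1.0]]
wrist_force: [-1.7, 1.0, 3.9]
width: 0.0336
finger_force: 25.0
```

Seated: height holds at 129.5 mm and the contact force rises. I'll relax, release and go to the knob.

>>> {"fn": "servo_tool", "kwargs": {"deltas": [[[0,0,-0.08,0,0,0,1],[0,0,0,0,0,0,0],[0,0,0,0,0,0,0],[0,0,0,0,0,0,0],[0,0,0,0,0,0,0]]], "grip_force": 25}}

```text
time: 11.25
tool_pos: [0.5753, -0.0837, 0.1294]
orientation: [[0.173, 0.985, 0.0], [0.985, -0.173, -0.0], [-0.0, 0.0, -1.0]]
wrist_force: [0.4, -0.3, -0.7]
width: 0.0471
finger_force: 0.0
```

>>> {"fn": "servo_tool", "kwargs": {"deltas": [[[0,0,-1.15,0,0,0,0],[-2.5,0,0,0,0,0,0],[-2.5,0,0,0,0,0,0],[-2.5,0,0,0,0,0,0],[0,0,0,0,0,0,0]]]}}

```text
time: 11.67
tool_pos: [0.5619, -0.1615, 0.1411]
orientation: [[0.176, 0.984, 0.0], [0.984, -0.176, -0.003], [-0.003, 0.001, -1.0]]
wrist_force: [-0.3, 0.2, -0.5]
width: 0.0472
finger_force: 0.0
```

>>> {"fn": "servo_tool", "kwargs": {"deltas": [[[0,0,0,0,0,0,0.3],[0,0,0,0,0,0,0.4],[0,0,0,0,0,0,0.5],[0,0,0,0,0,0,1],[0,0,0,0,0,0,1]]], "grip_force": 15}}

```text
time: 12.08
tool_pos: [0.5622, -0.1565, 0.1409]
orientation: [[0.172, 0.985, 0.0], [0.985, -0.172, 0.0], [0.0, -0.0, -1.0]]
wrist_force: [0.1, 0.9, 0.4]
width: 0.0217
finger_force: 15.0
```

```bash
python3 -c "
from h import *
state()
c=imaging.read_camera('scene');save(cv2.resize(c['image'][130:260,230:400],None,fx=4,fy=4,interpolation=cv2.INTER_CUBIC),'crop3.png')"
```

```text
t 12.08 pos [ 0.5622 -0.1565  0.1409] xang 80.09 z [ 0.e+00  3.e-04 -1.e+00] F [0.11 0.87 0.38] T [ 0.16 -0.06  0.09] w 0.0217 ff 15.000010281801224 q6 -0.22
```

View pics/crop3.png

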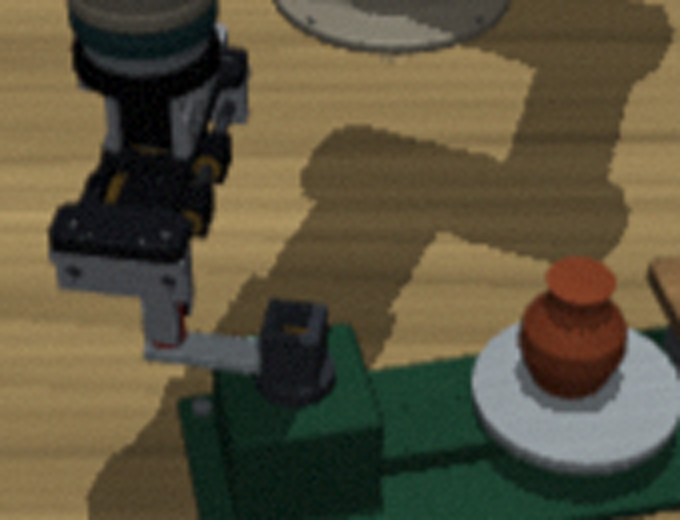

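The hub sits on the collar and the knob is gripped. I'm starting the clockwise turn gently, 30° at first.

>>> {"fn": "servo_tool", "kwargs": {"deltas": [[[0.04,-0.78,0,0,0,0,1],[0.12,-0.78,0,0,0,0,1],[0.2,-0.76,0,0,0,0,1]]], "grip_force": 15}}

```text
time: 12.38
tool_pos: [0.5413, -0.149, 0.1411]
orientation: [[0.173, 0.985, 0.005], [0.985, -0.173, 0.001], [0.002, 0.005, -1.0]]
wrist_force: [5.7, 3.0, -3.0]
width: 0.0219
finger_force: 15.0
```

>>> {"fn": "servo_tool", "kwargs": {"deltas": [[[0.28,-0.73,0,0,0,0,1],[0.36,-0.7,0,0,0,0,1],[0,0,0,0,0,0,1]]]}}

```text
time: 12.63
tool_pos: [0.5273, -0.1397, 0.1412]
orientation: [[0.173, 0.985, 0.004], [0.985, -0.173, 0.001], [0.002, 0.004, -1.0]]
wrist_force: [4.7, 1.7, -4.3]
width: 0.0216
finger_force: 15.0
```

```bash
cat >> h.py <<'E'
def wind(c=(.575,-.083),step=6,n=10):
    s,p,R=state();d=p[:2]-np.array(c);a=np.arctan2(d[1],d[0]);F=np.array(s["wrist_force"])[:2]
    rad=d/np.linalg.norm(d);tan=np.array([rad[1],-rad[0]])
    print("crank ang %.1f r %.4f Frad %.2f Ftan %.2f"%(np.degrees(a),np.linalg.norm(d),F@rad,F@tan))
    q=d
    for i in range(n):
        b=a-np.radians(step)*(i+1);t=.075*np.array([np.cos(b),np.sin(b)]);dd=R[:2,:2].T@(t-q)*100;q=t
        print("[%.2f, %.2f]"%tuple(dd),end=" ")
    print()
E
python3 -c "
from h import *
wind(n=15)"
```

```text
t 12.63 pos [ 0.5273 -0.1397  0.1412] xang 80.03 z [ 0.0038  0.001  -1.    ] F [ 4.69  1.72 -4.29] T [ 0.42 -0.91  0.08] w 0.0216 ff 14.999646842479706 q6 -0.22
crank ang -130.1 r 0.0741 Frad -4.33 Ftan -2.48
[0.35, -0.70] [0.50, -0.61] [0.56, -0.55] [0.61, -0.49] [0.66, -0.43] [0.70, -0.35] [0.73, -0.28] [0.76, -0.20] [0.78, -0.12] [0.78, -0.04] [0.78, 0.04] [0.78, 0.12] [0.76, 0.20] [0.73, 0.28] [0.70, 0.36]
```

```bash
python3 -c "
from h import *
wind((.576,-.082),n=10)"
```

```text
t 12.63 pos [ 0.5273 -0.1397  0.1412] xang 80.03 z [ 0.0038  0.001  -1.    ] F [ 4.69  1.72 -4.29] T [ 0.42 -0.91  0.08] w 0.0216 ff 14.999646842479706 q6 -0.22
crank ang -130.2 r 0.0755 Frad -4.34 Ftan -2.48
[0.48, -0.63] [0.50, -0.61] [0.56, -0.55] [0.61, -0.49] [0.66, -0.43] [0.70, -0.35] [0.73, -0.28] [0.76, -0.20] [0.78, -0.12] [0.78, -0.04]
```

>>> {"fn": "servo_tool", "kwargs": {"deltas": [[[0.5,-0.62,0.03,0,0,0,1],[0.51,-0.61,0,0,0,0,1],[0.56,-0.55,0,0,0,0,1]]]}}

```text
time: 12.88
tool_pos: [0.5127, -0.1232, 0.1411]
orientation: [[0.173, 0.985, 0.003], [0.985, -0.173, -0.002], [-0.002, 0.004, -1.0]]
wrist_force: [4.2, -2.3, -2.4]
width: 0.0216
finger_force: 15.0
```

>>> {"fn": "servo_tool", "kwargs": {"deltas": [[[0.61,-0.49,0,0,0,0,1],[0.66,-0.43,0,0,0,0,1],[0.7,-0.35,0,0,0,0,1]]]}}

```text
time: 13.13
tool_pos: [0.503, -0.1013, 0.141]
orientation: [[0.173, 0.985, 0.002], [0.985, -0.173, -0.002], [-0.002, 0.002, -1.0]]
wrist_force: [4.3, -3.1, -2.3]
width: 0.0216
finger_force: 15.0
```

```bash
python3 -c "
from h import *
wind((.576,-.082),n=12)"
```

```text
t 13.13 pos [ 0.503  -0.1013  0.141 ] xang 80.04 z [ 0.0017 -0.0022 -1.    ] F [ 4.32 -3.11 -2.34] T [-0.67 -0.82  0.02] w 0.0216 ff 14.999496191740036 q6 -0.16
crank ang -165.2 r 0.0755 Frad -3.38 Ftan -4.11
[0.75, -0.25] [0.76, -0.21] [0.77, -0.13] [0.78, -0.05] [0.78, 0.03] [0.78, 0.11] [0.76, 0.19] [0.74, 0.27] [0.70, 0.35] [0.66, 0.42] [0.62, 0.49] [0.56, 0.55]
```

```bash
cat >> h.py <<'E'
def rows(ang,n,step=6,x=80.04,r=7.5):
    f=np.radians(x-ang+step*np.arange(n+1))
    for a,b in zip(r*np.diff(np.cos(f)),r*np.diff(np.sin(f))): print("[%.2f, %.2f]"%(a,b),end=" ")
    print("-> ang",ang-step*n)
E
python3 -c "
from h import *
rows(-167,13)"
```

```text
[0.74, -0.27] [0.76, -0.19] [0.78, -0.11] [0.78, -0.03] [0.78, 0.06] [0.77, 0.14] [0.75, 0.22] [0.73, 0.29] [0.69, 0.37] [0.65, 0.44] [0.60, 0.51] [0.54, 0.57] [0.48, 0.62] -> ang -245
```

>>> {"fn": "servo_tool", "kwargs": {"deltas": [[[0.76,-0.22,0.02,0,0,0,1],[0.76,-0.19,0,0,0,0,1],[0.78,-0.11,0,0,0,0,1],[0.78,-0.03,0,0,0,0,1]]]}}

```text
time: 13.47
tool_pos: [0.5017, -0.0695, 0.1407]
orientation: [[0.173, 0.985, -0.002], [0.985, -0.173, -0.001], [-0.002, -0.002, -1.0]]
wrist_force: [-0.6, -5.1, 4.1]
width: 0.0218
finger_force: 15.0
```

>>> {"fn": "servo_tool", "kwargs": {"deltas": [[[0.78,0.06,0,0,0,0,1],[0.77,0.14,0,0,0,0,1],[0.75,0.22,0,0,0,0,1],[0.73,0.29,0,0,0,0,1]]]}}

```text
time: 13.8
tool_pos: [0.5132, -0.0405, 0.1406]
orientation: [[0.172, 0.985, -0.004], [0.985, -0.172, -0.001], [-0.001, -0.004, -1.0]]
wrist_force: [-3.4, -4.6, 5.9]
width: 0.0218
finger_force: 15.0
```

```bash
python3 -c "
from h import *
wind((.576,-.082),n=1)
rows(-215,15)"
```

```text
t 13.80 pos [ 0.5132 -0.0405  0.1406] xang 80.07 z [-4.2e-03 -7.0e-04 -1.0e+00] F [-3.36 -4.65  5.88] T [-1.03  0.38 -0.04] w 0.0218 ff 15.005560219287872 q6 -0.04
crank ang 146.6 r 0.0753 Frad 0.25 Ftan -5.73
[0.69, 0.38] 
[0.69, 0.37] [0.65, 0.44] [0.60, 0.51] [0.54, 0.57] [0.48, 0.62] [0.42, 0.67] [0.34, 0.71] [0.27, 0.74] [0.19, 0.76] [0.11, 0.78] [0.03, 0.78] [-0.06, 0.78] [-0.14, 0.77] [-0.22, 0.75] [-0.29, 0.73] -> ang -305
```

>>> {"fn": "servo_tool", "kwargs": {"deltas": [[[0.69,0.37,-0.05,0,0,0,1],[0.65,0.44,0,0,0,0,1],[0.6,0.51,0,0,0,0,1],[0.54,0.57,0,0,0,0,1]]]}}

```text
time: 14.13
tool_pos: [0.5356, -0.0187, 0.1406]
orientation: [[0.173, 0.985, -0.006], [0.985, -0.173, 0.001], [-0.0, -0.006, -1.0]]
wrist_force: [-4.8, -2.7, 5.3]
width: 0.0217
finger_force: 15.0
```

>>> {"fn": "servo_tool", "kwargs": {"deltas": [[[0.48,0.62,0,0,0,0,1],[0.42,0.67,0,0,0,0,1],[0.34,0.71,0,0,0,0,1],[0,0,0,0,0,0,1]]]}}

```text
time: 14.47
tool_pos: [0.5587, -0.0091, 0.1406]
orientation: [[0.173, 0.985, -0.004], [0.985, -0.173, 0.003], [0.002, -0.005, -1.0]]
wrist_force: [-2.7, 0.1, 5.7]
width: 0.0217
finger_force: 15.0
```

```bash
cat >> h.py <<'E'
def heights():
    c=imaging.read_camera("top");im=c["image"];P,u,v=cloud(c,np.ones((400,640),bool));H=cv2.cvtColor(im,cv2.COLOR_RGB2HSV)[v,u]
    d=np.hypot(P[:,0]-.542,P[:,1]-.092)
    pl=(d<.062)&(d>.04)&(H[:,1]<60)&(P[:,2]<.085)&(P[:,2]>.03)
    y=np.array([-np.sin(np.radians(11)),np.cos(np.radians(11))]);q=(P[:,:2]-[.5745,-.084]);yy=q@y;xx=q@[y[1],-y[0]]
    bd=(yy>.255)&(yy<.41)&(abs(xx)<.06)&(abs(P[:,2]-.075)<.008)
    print("plate n %d z %.4f | board n %d z %.4f"%(pl.sum(),np.median(P[pl,2]),bd.sum(),np.median(P[bd,2])),
      "means diff %.4f"%(P[pl,2].mean()-P[bd,2].mean()))
    return c
E
python3 -c "
from h import *
wind((.576,-.082),n=1)
heights()
rows(-257,15)"
```

```text
t 14.47 pos [ 0.5587 -0.0091  0.1406] xang 80.04 z [-0.0045  0.0029 -1.    ] F [-2.69  0.1   5.65] T [-0.22  0.42  0.03] w 0.0217 ff 15.00231608748436 q6 0.03
crank ang 103.3 r 0.0750 Frad 0.72 Ftan -2.60
[0.28, 0.73] 
plate n 300 z 0.0569 | board n 1975 z 0.0731 means diff -0.0162
[0.27, 0.74] [0.19, 0.76] [0.11, 0.78] [0.03, 0.78] [-0.06, 0.78] [-0.14, 0.77] [-0.22, 0.75] [-0.29, 0.73] [-0.37, 0.69] [-0.44, 0.65] [-0.51, 0.60] [-0.57, 0.54] [-0.62, 0.48] [-0.67, 0.42] [-0.71, 0.34] -> ang -347
```

>>> {"fn": "servo_tool", "kwargs": {"deltas": [[[0.27,0.74,-0.05,0,0,0,1],[0.19,0.76,0,0,0,0,1],[0.11,0.78,0,0,0,0,1],[0.03,0.78,0,0,0,0,1]]]}}

```text
time: 14.85
tool_pos: [0.5881, -0.0081, 0.1407]
orientation: [[0.173, 0.985, -0.008], [0.985, -0.173, 0.004], [0.002, -0.008, -1.0]]
wrist_force: [-5.8, -0.3, 5.2]
width: 0.0218
finger_force: 15.0
```

>>> {"fn": "servo_tool", "kwargs": {"deltas": [[[-0.06,0.78,0,0,0,0,1],[-0.14,0.77,0,0,0,0,1],[-0.22,0.75,0,0,0,0,1],[-0.29,0.73,0,0,0,0,1]]]}}

```text
time: 15.18
tool_pos: [0.617, -0.0195, 0.1407]
orientation: [[0.173, 0.985, -0.007], [0.985, -0.173, 0.006], [0.004, -0.008, -1.0]]
wrist_force: [-4.8, 2.6, 4.6]
width: 0.0218
finger_force: 15.0
```

```bash
python3 -c "
from h import *
wind((.576,-.082),n=1)
heights()
rows(-305,15)"
```

```text
t 15.18 pos [ 0.617  -0.0195  0.1407] xang 80.02 z [-0.0072  0.0055 -1.    ] F [-4.79  2.65  4.63] T [0.26 0.87 0.  ] w 0.0218 ff 15.000583827495575 q6 0.03
crank ang 56.7 r 0.0747 Frad -0.42 Ftan -5.45
[-0.32, 0.71] 
plate n 755 z 0.0609 | board n 1762 z 0.0731 means diff -0.0123
[-0.37, 0.69] [-0.44, 0.65] [-0.51, 0.60] [-0.57, 0.54] [-0.62, 0.48] [-0.67, 0.42] [-0.71, 0.34] [-0.74, 0.27] [-0.76, 0.19] [-0.78, 0.11] [-0.78, 0.03] [-0.78, -0.06] [-0.77, -0.14] [-0.75, -0.22] [-0.73, -0.29] -> ang -395
```

>>> {"fn": "servo_tool", "kwargs": {"deltas": [[[-0.37,0.69,-0.04,0,0,0,1],[-0.44,0.65,0,0,0,0,1],[-0.51,0.6,0,0,0,0,1],[-0.57,0.54,0,0,0,0,1],[-0.62,0.48,0,0,0,0,1]]]}}

```text
time: 15.65
tool_pos: [0.6443, -0.052, 0.141]
orientation: [[0.173, 0.985, -0.002], [0.985, -0.173, 0.002], [0.002, -0.002, -1.0]]
wrist_force: [-2.6, 4.0, -0.9]
width: 0.0218
finger_force: 15.0
```

>>> {"fn": "servo_tool", "kwargs": {"deltas": [[[-0.67,0.42,0,0,0,0,1],[-0.71,0.34,0,0,0,0,1],[-0.74,0.27,0,0,0,0,1],[-0.76,0.19,0,0,0,0,1],[-0.78,0.11,0,0,0,0,1]]]}}

```text
time: 16.07
tool_pos: [0.6502, -0.0915, 0.1411]
orientation: [[0.174, 0.985, -0.003], [0.985, -0.174, 0.001], [0.001, -0.003, -1.0]]
wrist_force: [-4.0, 4.7, -2.4]
width: 0.0217
finger_force: 15.0
```

```bash
python3 -c "
from h import *
wind((.576,-.082),n=1)
heights()
rows(-365,5)
rows(-385,24,3)"
```

```text
t 16.07 pos [ 0.6502 -0.0915  0.1411] xang 80.00 z [-0.0028  0.0011 -1.    ] F [-4.02  4.7  -2.41] T [ 0.9   0.6  -0.03] w 0.0217 ff 14.999818056821823 q6 -0.07
crank ang -7.3 r 0.0748 Frad -4.59 Ftan -4.15
[-0.78, 0.02] 
plate n 577 z 0.0664 | board n 2125 z 0.0730 means diff -0.0067
[-0.78, 0.03] [-0.78, -0.06] [-0.77, -0.14] [-0.75, -0.22] [-0.73, -0.29] -> ang -395
[-0.38, -0.11] [-0.37, -0.13] [-0.36, -0.15] [-0.35, -0.17] [-0.34, -0.19] [-0.33, -0.21] [-0.32, -0.22] [-0.31, -0.24] [-0.30, -0.26] [-0.28, -0.27] [-0.27, -0.29] [-0.25, -0.30] [-0.24, -0.31] [-0.22, -0.32] [-0.20, -0.33] [-0.19, -0.35] [-0.17, -0.35] [-0.15, -0.36] [-0.13, -0.37] [-0.11, -0.38] [-0.09, -0.38] [-0.07, -0.39] [-0.05, -0.39] [-0.03, -0.39] -> ang -457
```

>>> {"fn": "servo_tool", "kwargs": {"deltas": [[[-0.78,-0.04,0.02,0,0,0,1],[-0.78,-0.06,0,0,0,0,1],[-0.77,-0.14,0,0,0,0,1],[-0.75,-0.22,0,0,0,0,1],[-0.73,-0.29,0,0,0,0,1]]]}}

```text
time: 16.53
tool_pos: [0.6364, -0.1264, 0.141]
orientation: [[0.174, 0.985, -0.002], [0.985, -0.174, 0.003], [0.003, -0.002, -1.0]]
wrist_force: [-3.6, 6.6, -2.6]
width: 0.0217
finger_force: 15.0
```

```bash
python3 -c "
from h import *
wind((.576,-.082),n=1)
heights()
rows(-395,8,3)
rows(-419,20,2)"
```

```text
t 16.53 pos [ 0.6364 -0.1264  0.141 ] xang 80.00 z [-0.0016  0.0031 -1.    ] F [-3.57  6.64 -2.59] T [1.33 0.4  0.01] w 0.0217 ff 14.999738931655884 q6 -0.13
crank ang -36.3 r 0.0750 Frad -6.81 Ftan -3.24
[-0.68, -0.38] 
plate n 1045 z 0.0686 | board n 2126 z 0.0732 means diff -0.0046
[-0.35, -0.18] [-0.34, -0.19] [-0.33, -0.21] [-0.32, -0.23] [-0.31, -0.24] [-0.29, -0.26] [-0.28, -0.28] [-0.27, -0.29] -> ang -419
[-0.17, -0.20] [-0.16, -0.21] [-0.15, -0.21] [-0.15, -0.22] [-0.14, -0.22] [-0.13, -0.23] [-0.12, -0.23] [-0.11, -0.24] [-0.11, -0.24] [-0.10, -0.24] [-0.09, -0.25] [-0.08, -0.25] [-0.07, -0.25] [-0.06, -0.25] [-0.05, -0.26] [-0.05, -0.26] [-0.04, -0.26] [-0.03, -0.26] [-0.02, -0.26] [-0.01, -0.26] -> ang -459
```

>>> {"fn": "servo_tool", "kwargs": {"deltas": [[[-0.31,-0.27,0.02,0,0,0,1],[-0.34,-0.19,0,0,0,0,1],[-0.33,-0.21,0,0,0,0,1],[-0.32,-0.23,0,0,0,0,1]]]}}

```text
time: 16.92
tool_pos: [0.6263, -0.1376, 0.1411]
orientation: [[0.174, 0.985, 0.001], [0.985, -0.174, 0.003], [0.003, 0.0, -1.0]]
wrist_force: [-1.0, 6.1, -2.0]
width: 0.0219
finger_force: 15.0
```

```bash
python3 -c "
from h import *
wind((.575,-.083),n=1)
heights()"
```

```text
t 16.92 pos [ 0.6263 -0.1376  0.1411] xang 79.99 z [ 8.0e-04  2.6e-03 -1.0e+00] F [-0.97  6.11 -2.  ] T [ 1.26  0.04 -0.02] w 0.0219 ff 14.999493956565857 q6 -0.15
crank ang -46.8 r 0.0749 Frad -5.12 Ftan -3.47
[-0.61, -0.50] 
plate n 1034 z 0.0696 | board n 2134 z 0.0731 means diff -0.0035
```

>>> {"fn": "servo_tool", "kwargs": {"deltas": [[[-0.27,-0.3,0,0,0,0,1],[-0.29,-0.26,0,0,0,0,1],[-0.28,-0.28,0,0,0,0,1],[-0.27,-0.29,0,0,0,0,1]]]}}

```text
time: 17.3
tool_pos: [0.6141, -0.1467, 0.1413]
orientation: [[0.174, 0.985, 0.003], [0.985, -0.174, 0.002], [0.003, 0.002, -1.0]]
wrist_force: [0.4, 6.8, -3.6]
width: 0.0213
finger_force: 15.0
```

```bash
python3 -c "
from h import *
wind((.575,-.083),n=1)
heights()"
```

```text
t 17.30 pos [ 0.6141 -0.1467  0.1413] xang 79.99 z [ 0.0026  0.0022 -1.    ] F [ 0.41  6.84 -3.58] T [ 1.2  -0.21  0.02] w 0.0213 ff 14.999333024024963 q6 -0.17
crank ang -58.5 r 0.0747 Frad -5.62 Ftan -3.92
[-0.51, -0.60] 
plate n 1052 z 0.0706 | board n 2134 z 0.0730 means diff -0.0025
```

>>> {"fn": "servo_tool", "kwargs": {"deltas": [[[-0.1,-0.27,0,0,0,0,1],[-0.16,-0.21,0,0,0,0,1],[-0.15,-0.21,0,0,0,0,1],[-0.15,-0.22,0,0,0,0,1]]]}}

```text
time: 17.68
tool_pos: [0.605, -0.1512, 0.1415]
orientation: [[0.174, 0.985, 0.004], [0.985, -0.174, 0.001], [0.002, 0.004, -1.0]]
wrist_force: [2.2, 5.2, -5.3]
width: 0.022
finger_force: 15.0
```

```bash
python3 -c "
from h import *
wind((.575,-.083),n=1)
heights()"
```

```text
t 17.68 pos [ 0.605  -0.1512  0.1415] xang 79.99 z [ 0.0045  0.001  -1.    ] F [ 2.22  5.19 -5.27] T [ 0.99 -0.49 -0.03] w 0.0220 ff 14.999088048934937 q6 -0.18
crank ang -66.2 r 0.0745 Frad -3.86 Ftan -4.13
[-0.44, -0.65] 
plate n 1048 z 0.0712 | board n 2128 z 0.0732 means diff -0.0020
```

>>> {"fn": "servo_tool", "kwargs": {"deltas": [[[-0.11,-0.24,0.05,0,0,0,1],[-0.13,-0.23,0,0,0,0,1],[-0.12,-0.23,0,0,0,0,1],[-0.11,-0.24,0,0,0,0,1]]]}}

```text
time: 18.07
tool_pos: [0.5955, -0.1545, 0.1414]
orientation: [[0.174, 0.985, 0.006], [0.985, -0.174, 0.0], [0.001, 0.006, -1.0]]
wrist_force: [2.9, 5.3, -3.5]
width: 0.0218
finger_force: 15.0
```

```bash
python3 -c "
from h import *
wind((.575,-.083),n=1)
heights();heights()"
```

```text
t 18.07 pos [ 0.5955 -0.1545  0.1414] xang 79.99 z [ 6.e-03  3.e-04 -1.e+00] F [ 2.94  5.33 -3.51] T [ 0.81 -0.59 -0.03] w 0.0218 ff 14.99948501586914 q6 -0.19
crank ang -74.0 r 0.0744 Frad -4.31 Ftan -4.30
[-0.36, -0.70] 
plate n 1048 z 0.0718 | board n 2119 z 0.0731 means diff -0.0014
plate n 1049 z 0.0719 | board n 2131 z 0.0732 means diff -0.0013
```

>>> {"fn": "servo_tool", "kwargs": {"deltas": [[[-0.02,-0.14,0.03,0,0,0,1],[-0.05,-0.12,0,0,0,0,1],[-0.05,-0.12,0,0,0,0,1],[-0.05,-0.12,0,0,0,0,1]]]}}

```text
time: 18.5
tool_pos: [0.5908, -0.1557, 0.1414]
orientation: [[0.174, 0.985, 0.007], [0.985, -0.174, -0.0], [0.001, 0.007, -1.0]]
wrist_force: [3.9, 5.0, -3.5]
width: 0.022
finger_force: 15.0
```

```bash
python3 -c "
from h import *
wind((.575,-.083),n=1)
heights();heights()"
```

```text
t 18.50 pos [ 0.5908 -0.1557  0.1414] xang 79.99 z [ 6.9e-03 -5.0e-04 -1.0e+00] F [ 3.95  5.03 -3.49] T [ 0.79 -0.68  0.01] w 0.0220 ff 14.99971479177475 q6 -0.20
crank ang -77.8 r 0.0743 Frad -4.08 Ftan -4.92
[-0.32, -0.72] 
plate n 1056 z 0.0721 | board n 2128 z 0.0731 means diff -0.0010
plate n 1054 z 0.0721 | board n 2129 z 0.0731 means diff -0.0010
```

>>> {"fn": "servo_tool", "kwargs": {"deltas": [[[0.0,-0.15,0.02,0,0,0,1],[-0.04,-0.13,0,0,0,0,1]]]}}

```text
time: 18.77
tool_pos: [0.588, -0.1561, 0.1413]
orientation: [[0.174, 0.985, 0.007], [0.985, -0.174, -0.002], [-0.0, 0.007, -1.0]]
wrist_force: [3.0, 3.2, -1.8]
width: 0.0218
finger_force: 15.0
```

>>> {"fn": "servo_tool", "kwargs": {"deltas": [[[-0.04,-0.13,0,0,0,0,1],[-0.04,-0.13,0,0,0,0,1]]]}}

```text
time: 18.93
tool_pos: [0.584, -0.1566, 0.1412]
orientation: [[0.173, 0.985, 0.004], [0.985, -0.173, -0.002], [-0.001, 0.004, -1.0]]
wrist_force: [3.9, 0.6, -1.0]
width: 0.0213
finger_force: 15.0
```

```bash
python3 -c "
from h import *
wind((.575,-.083),n=1)
heights();heights()"
```

```text
t 18.93 pos [ 0.584  -0.1566  0.1412] xang 80.02 z [ 0.0042 -0.0021 -1.    ] F [ 3.86  0.63 -1.  ] T [ 0.3 -0.8  0. ] w 0.0213 ff 14.999776035547256 q6 -0.20
crank ang -83.1 r 0.0742 Frad -0.16 Ftan -3.91
[-0.27, -0.74] 
plate n 1052 z 0.0726 | board n 2127 z 0.0731 means diff -0.0005
plate n 1054 z 0.0726 | board n 2121 z 0.0730 means diff -0.0004
```

>>> {"fn": "servo_tool", "kwargs": {"deltas": [[[-0.03,-0.13,0,0,0,0,1],[0,0,0,0,0,0,1]]]}}

```text
time: 19.2
tool_pos: [0.5816, -0.1568, 0.1411]
orientation: [[0.173, 0.985, 0.002], [0.985, -0.173, -0.003], [-0.002, 0.002, -1.0]]
wrist_force: [3.4, -1.3, 0.5]
width: 0.0218
finger_force: 15.0
```

>>> {"fn": "servo_tool", "kwargs": {"deltas": [[[-0.03,-0.13,0,0,0,0,1],[0,0,0,0,0,0,1]]]}}

```text
time: 19.37
tool_pos: [0.58, -0.1569, 0.141]
orientation: [[0.173, 0.985, 0.001], [0.985, -0.173, -0.003], [-0.002, 0.002, -1.0]]
wrist_force: [4.3, -3.1, 0.6]
width: 0.0217
finger_force: 15.0
```

```bash
python3 -c "
from h import *
wind((.575,-.083),n=1)
heights();heights()"
```

```text
t 19.37 pos [ 0.58   -0.1569  0.141 ] xang 80.04 z [ 0.0014 -0.0025 -1.    ] F [ 4.32 -3.14  0.56] T [-0.48 -0.81  0.  ] w 0.0217 ff 15.000535994768143 q6 -0.20
crank ang -86.1 r 0.0740 Frad 3.43 Ftan -4.10
[-0.24, -0.75] 
plate n 1052 z 0.0728 | board n 2127 z 0.0731 means diff -0.0003
plate n 1047 z 0.0730 | board n 2129 z 0.0732 means diff -0.0002
```

>>> {"fn": "servo_tool", "kwargs": {"deltas": [[[-0.06,-0.06,0,0,0,0,1],[0,0,0,0,0,0,1]]]}}

```text
time: 19.63
tool_pos: [0.5793, -0.1569, 0.1409]
orientation: [[0.173, 0.985, 0.001], [0.985, -0.173, -0.002], [-0.001, 0.001, -1.0]]
wrist_force: [3.1, -4.2, 1.4]
width: 0.022
finger_force: 15.0
```

>>> {"fn": "servo_tool", "kwargs": {"deltas": [[[-0.03,-0.06,0,0,0,0,1],[0,0,0,0,0,0,1]]]}}

```text
time: 19.8
tool_pos: [0.5786, -0.157, 0.1408]
orientation: [[0.173, 0.985, 0.001], [0.985, -0.173, -0.001], [-0.001, 0.001, -1.0]]
wrist_force: [3.3, -3.4, 1.2]
width: 0.0218
finger_force: 15.0
```

```bash
python3 -c "
from h import *
wind((.575,-.083),n=1)
heights();heights()"
```

```text
t 19.80 pos [ 0.5786 -0.157   0.1408] xang 80.03 z [ 0.001  -0.0013 -1.    ] F [ 3.29 -3.42  1.25] T [-0.61 -0.8  -0.  ] w 0.0218 ff 15.001031756401062 q6 -0.21
crank ang -87.2 r 0.0741 Frad 3.58 Ftan -3.12
[-0.22, -0.75] 
plate n 1058 z 0.0730 | board n 2124 z 0.0731 means diff -0.0002
plate n 1053 z 0.0729 | board n 2126 z 0.0732 means diff -0.0002
```

>>> {"fn": "servo_tool", "kwargs": {"deltas": [[[-0.05,-0.06,0,0,0,0,1],[0,0,0,0,0,0,1]]]}}

```text
time: 20.07
tool_pos: [0.5779, -0.1571, 0.1408]
orientation: [[0.173, 0.985, 0.001], [0.985, -0.173, -0.001], [-0.001, 0.001, -1.0]]
wrist_force: [3.3, -2.8, 2.5]
width: 0.0216
finger_force: 15.0
```

>>> {"fn": "servo_tool", "kwargs": {"deltas": [[[-0.03,-0.06,0,0,0,0,1],[0,0,0,0,0,0,1]]]}}

```text
time: 20.23
tool_pos: [0.5772, -0.1571, 0.1408]
orientation: [[0.173, 0.985, 0.001], [0.985, -0.173, -0.0], [-0.0, 0.001, -1.0]]
wrist_force: [4.8, -3.2, 2.7]
width: 0.0218
finger_force: 15.0
```

```bash
python3 -c "
from h import *
wind((.575,-.083),n=1)
heights();heights()"
```

```text
t 20.23 pos [ 0.5772 -0.1571  0.1408] xang 80.03 z [ 8.e-04 -4.e-04 -1.e+00] F [ 4.85 -3.23  2.66] T [-0.54 -0.86  0.02] w 0.0218 ff 15.001427382230759 q6 -0.21
crank ang -88.3 r 0.0741 Frad 3.38 Ftan -4.75
[-0.21, -0.76] 
plate n 1059 z 0.0731 | board n 2133 z 0.0731 means diff -0.0000
plate n 1048 z 0.0731 | board n 2122 z 0.0732 means diff -0.0001
```

>>> {"fn": "servo_tool", "kwargs": {"deltas": [[[-0.04,-0.06,0,0,0,0,1],[0,0,0,0,0,0,1]]]}}

```text
time: 20.5
tool_pos: [0.5766, -0.1571, 0.1407]
orientation: [[0.173, 0.985, 0.001], [0.985, -0.173, -0.0], [0.0, 0.001, -1.0]]
wrist_force: [4.6, -2.2, 3.0]
width: 0.0218
finger_force: 15.0
```

>>> {"fn": "servo_tool", "kwargs": {"deltas": [[[-0.03,-0.05,0,0,0,0,1],[0,0,0,0,0,0,1]]]}}

```text
time: 20.67
tool_pos: [0.5763, -0.1571, 0.1407]
orientation: [[0.173, 0.985, 0.001], [0.985, -0.173, 0.0], [0.001, 0.001, -1.0]]
wrist_force: [4.9, -1.2, 3.4]
width: 0.0218
finger_force: 15.0
```

```bash
python3 -c "
from h import *
wind((.575,-.083),n=1)
heights();heights()"
```

```text
t 20.67 pos [ 0.5763 -0.1571  0.1407] xang 80.02 z [ 1.4e-03  3.0e-04 -1.0e+00] F [ 4.95 -1.17  3.45] T [-0.34 -1.09  0.  ] w 0.0218 ff 15.002079159021378 q6 -0.21
crank ang -89.0 r 0.0742 Frad 1.25 Ftan -4.92
[-0.19, -0.76] 
plate n 1047 z 0.0730 | board n 2120 z 0.0731 means diff -0.0001
plate n 1055 z 0.0731 | board n 2128 z 0.0731 means diff 0.0000
```

>>> {"fn": "servo_tool", "kwargs": {"deltas": [[[-0.01,-0.05,-0.02,0,0,0,1],[0,0,0,0,0,0,1],[0,0,0,0,0,0,1]]]}}

```text
time: 21.02
tool_pos: [0.5761, -0.1571, 0.1408]
orientation: [[0.173, 0.985, 0.002], [0.985, -0.173, 0.0], [0.001, 0.002, -1.0]]
wrist_force: [5.0, -1.7, 2.6]
width: 0.0214
finger_force: 15.0
```

```bash
python3 -c "
from h import *
wind((.575,-.083),n=1)
heights();wind((.575,-.083),n=1)"
```

```text
t 21.02 pos [ 0.5761 -0.1571  0.1408] xang 80.02 z [ 1.7e-03  3.0e-04 -1.0e+00] F [ 5.01 -1.75  2.61] T [-0.39 -1.16  0.03] w 0.0214 ff 15.002104640007019 q6 -0.21
crank ang -89.2 r 0.0742 Frad 1.82 Ftan -4.99
[-0.19, -0.76] 
plate n 1054 z 0.0731 | board n 2133 z 0.0731 means diff -0.0000
t 21.07 pos [ 0.5761 -0.1571  0.1408] xang 80.02 z [ 1.7e-03  3.0e-04 -1.0e+00] F [ 5.53 -1.5   1.62] T [-0.36 -1.14  0.03] w 0.0215 ff 15.002152472734451 q6 -0.21
crank ang -89.2 r 0.0742 Frad 1.58 Ftan -5.51
[-0.19, -0.76]
```

>>> {"fn": "servo_tool", "kwargs": {"deltas": [[[-0.01,-0.05,0,0,0,0,1],[0,0,0,0,0,0,1],[0,0,0,0,0,0,1]]]}}

```text
time: 21.32
tool_pos: [0.5759, -0.1571, 0.1408]
orientation: [[0.173, 0.985, 0.002], [0.985, -0.173, 0.0], [0.001, 0.002, -1.0]]
wrist_force: [6.8, -1.8, 1.6]
width: 0.0218
finger_force: 15.0
```

```bash
python3 -c "
from h import *
wind((.575,-.083),n=1)
heights();wind((.575,-.083),n=1)"
```

```text
t 21.32 pos [ 0.5759 -0.1571  0.1408] xang 80.02 z [ 2.3e-03  3.0e-04 -1.0e+00] F [ 6.77 -1.77  1.61] T [-0.37 -1.23 -0.  ] w 0.0218 ff 15.002048760652542 q6 -0.21
crank ang -89.3 r 0.0741 Frad 1.84 Ftan -6.75
[-0.19, -0.76] 
plate n 1060 z 0.0732 | board n 2128 z 0.0730 means diff 0.0000
t 21.37 pos [ 0.5759 -0.1571  0.1408] xang 80.02 z [ 2.4e-03  4.0e-04 -1.0e+00] F [ 5.93 -0.95  2.16] T [-0.37 -1.25  0.06] w 0.0218 ff 15.00205010175705 q6 -0.21
crank ang -89.3 r 0.0741 Frad 1.02 Ftan -5.92
[-0.19, -0.76]
```

At the stop: the plate is level with the board (difference 0.0 mm), the force has risen to about 6.5 N and the knob no longer follows. I'll ease back within the socket play, release and go back to the hub.

>>> {"fn": "servo_tool", "kwargs": {"deltas": [[[0.05,0.27,0,0,0,0,1],[0.05,0.27,0,0,0,0,1],[0,0,0,0,0,0,1],[0,0,0,0,0,0,-0.4],[0,0,0,0,0,0,-0.4]]]}}

```text
time: 21.78
tool_pos: [0.578, -0.156, 0.1393]
orientation: [[0.173, 0.985, -0.005], [0.985, -0.173, 0.003], [0.002, -0.006, -1.0]]
wrist_force: [-0.9, 0.1, -0.2]
width: 0.0319
finger_force: 0.0
```

>>> {"fn": "servo_tool", "kwargs": {"deltas": [[[0,0,0,0,0,0,-0.4],[0,0,0,0,0,0,-0.4],[0,0,0,0,0,0,-0.4],[0,0,0,0,0,0,-0.4],[0,0,0,0,0,0,-0.4]]]}}

```text
time: 22.2
tool_pos: [0.5801, -0.1572, 0.1405]
orientation: [[0.173, 0.985, -0.001], [0.985, -0.173, 0.0], [0.0, -0.001, -1.0]]
wrist_force: [0.4, 0.2, -0.4]
width: 0.0642
finger_force: 0.0
```

>>> {"fn": "servo_tool", "kwargs": {"deltas": [[[0,0,0,0,0,-0.09,-0.4],[0,0,0,0,0,-0.09,-0.4],[0,0,0,0,0,-0.08,-0.4],[0,0,0,0,0,0,-0.4],[0,0,0,0,0,0,-0.4]]]}}

```text
time: 22.62
tool_pos: [0.5802, -0.1573, 0.1407]
orientation: [[-0.084, 0.996, -0.0], [0.996, 0.084, 0.0], [0.0, -0.0, -1.0]]
wrist_force: [-0.5, -0.3, -0.1]
width: 0.0658
finger_force: 0.0
```

```bash
python3 -c "
from h import *
wind((.575,-.083),n=1)
go(.575,-.0836,.1295,95)
c=heights()
c=imaging.read_camera('scene');save(cv2.resize(c['image'][150:250,240:380],None,fx=5,fy=5,interpolation=cv2.INTER_CUBIC),'crop4.png')"
```

```text
t 22.62 pos [ 0.5802 -0.1573  0.1407] xang 94.81 z [-1.e-04  0.e+00 -1.e+00] F [-0.54 -0.34 -0.09] T [-0.02 -0.02  0.03] w 0.0658 ff 0.0 q6 -0.46
crank ang -86.0 r 0.0745 Frad 0.30 Ftan 0.56
[0.00, -0.78] 
t 22.62 pos [ 0.5802 -0.1573  0.1407] xang 94.81 z [-1.e-04  0.e+00 -1.e+00] F [-0.54 -0.34 -0.09] T [-0.02 -0.02  0.03] w 0.0658 ff 0.0 q6 -0.46
shift cm [7.39 0.1  1.12]
rotvec [-0.0001 -0.     -0.0034]
plate n 1058 z 0.0731 | board n 2123 z 0.0731 means diff 0.0000
```

View pics/crop4.png

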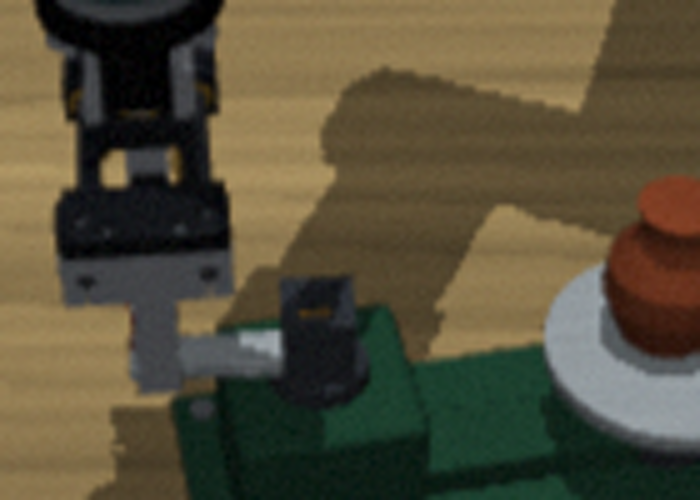

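The crank is still seated, the jug is standing and the plate stays level. Regripping the hub.

>>> {"fn": "servo_tool", "kwargs": {"deltas": [[[2.4,0.1,0,0,0,0,-0.4],[2.5,0,0,0,0,0,-0.4],[2.5,0,0,0,0,0,-0.4],[0,0,0.5,0,0,0,-0.4],[0,0,0.5,0,0,0,-0.4]]]}}

```text
time: 23.13
tool_pos: [0.575, -0.0828, 0.1308]
orientation: [[-0.087, 0.996, 0.001], [0.996, 0.087, -0.001], [-0.001, 0.001, -1.0]]
wrist_force: [-0.8, 0.5, 0.3]
width: 0.0659
finger_force: 0.0
```

>>> {"fn": "servo_tool", "kwargs": {"deltas": [[[0,0,0,0,0,0,0],[0,0,0,0,0,0,0.1],[0,0,0,0,0,0,0.15],[0,0,0,0,0,0,0.2],[0,0,0,0,0,0,0.25]]], "grip_force": 5}}

```text
time: 23.55
tool_pos: [0.5751, -0.0843, 0.1307]
orientation: [[-0.085, 0.996, 0.0], [0.996, 0.085, -0.0], [-0.0, 0.0, -1.0]]
wrist_force: [0.1, -0.5, 0.3]
width: 0.0371
finger_force: 0.0
```

>>> {"fn": "servo_tool", "kwargs": {"deltas": [[[0,0,0,0,0,0,1],[0,0,0,0,0,0,1],[0,0,0,0,0,0,1]]], "grip_force": 5}}

```text
time: 23.8
tool_pos: [0.5751, -0.0841, 0.1308]
orientation: [[-0.086, 0.996, 0.001], [0.996, 0.086, -0.001], [-0.001, 0.0, -1.0]]
wrist_force: [0.5, -2.9, -0.4]
width: 0.0343
finger_force: 4.9
```

```bash
python3 -c "
from h import *
state()
c=heights()"
```

```text
t 23.80 pos [ 0.5751 -0.0841  0.1308] xang 94.92 z [ 5.e-04 -9.e-04 -1.e+00] F [ 0.47 -2.93 -0.42] T [-0.28 -0.13  0.  ] w 0.0343 ff 4.926398545503616 q6 -0.35
plate n 798 z 0.0730 | board n 2120 z 0.0732 means diff -0.0001
```

>>> {"fn": "servo_tool", "kwargs": {"deltas": [[[-0.06,0,0,0,0,0,1],[0,0,0,0,0,0,1],[0,0,-0.1,0,0,0,1],[0,0,-0.1,0,0,0,1],[0,0,0,0,0,0,1]]], "grip_force": 20}}

```text
time: 24.27
tool_pos: [0.5751, -0.0841, 0.1324]
orientation: [[-0.086, 0.996, 0.0], [0.996, 0.086, -0.0], [-0.0, 0.0, -1.0]]
wrist_force: [1.8, -0.8, -4.5]
width: 0.034
finger_force: 19.7
```

```bash
python3 -c "
from h import *
state()
c=heights()"
```

```text
t 24.27 pos [ 0.5751 -0.0841  0.1324] xang 94.93 z [ 0. -0. -1.] F [ 1.76 -0.76 -4.47] T [-0.16 -0.45 -0.01] w 0.0340 ff 19.73825365304947 q6 -0.35
plate n 801 z 0.0732 | board n 2128 z 0.0732 means diff -0.0001
```

Coming up freely. I'll add a small relief towards +x and lift the rest.

>>> {"fn": "servo_tool", "kwargs": {"deltas": [[[0,0.03,-0.2,0,0,0,1],[0,0,-0.2,0,0,0,1],[0,0,-0.2,0,0,0,1],[0,0,-0.2,0,0,0,1],[0,0,0,0,0,0,1]]]}}

```text
time: 24.73
tool_pos: [0.5751, -0.0841, 0.1412]
orientation: [[-0.086, 0.996, 0.0], [0.996, 0.086, -0.0], [-0.0, 0.0, -1.0]]
wrist_force: [0.5, -0.8, -3.2]
width: 0.0342
finger_force: 19.7
```

>>> {"fn": "servo_tool", "kwargs": {"deltas": [[[0,0,-0.3,0,0,0,1],[0,0,-0.3,0,0,0,1],[0,0,-0.3,0,0,0,1],[0,0,-0.3,0,0,0,1],[0,0,0,0,0,0,1]]]}}

```text
time: 25.15
tool_pos: [0.5752, -0.084, 0.1535]
orientation: [[-0.086, 0.996, 0.0], [0.996, 0.086, 0.0], [-0.0, 0.0, -1.0]]
wrist_force: [0.8, 0.2, -2.9]
width: 0.0341
finger_force: 19.7
```

```bash
python3 -c "
from h import *
go(.575,-.084,.18)
c=heights()"
```

```text
t 25.15 pos [ 0.5752 -0.084   0.1535] xang 94.93 z [ 3.e-04  0.e+00 -1.e+00] F [ 0.81  0.17 -2.86] T [-0.08 -0.13 -0.02] w 0.0341 ff 19.749243557453156 q6 -0.35
shift cm [ 0.   -0.02 -2.65]
plate n 766 z 0.0732 | board n 2123 z 0.0730 means diff 0.0002
```

>>> {"fn": "servo_tool", "kwargs": {"deltas": [[[0,0,-1.0,0,0,0,1],[0,0,-1.65,0,0,0,1],[-1.5,-0.46,0,0,0,0,1],[-2.93,-0.92,0,0,0,0,1],[-2.93,-0.92,0,0,0,0,1]]]}}

```text
time: 25.62
tool_pos: [0.5585, -0.1592, 0.1802]
orientation: [[-0.088, 0.996, 0.001], [0.996, 0.088, 0.0], [0.0, 0.001, -1.0]]
wrist_force: [-0.4, -0.2, -3.3]
width: 0.034
finger_force: 19.8
```

>>> {"fn": "servo_tool", "kwargs": {"deltas": [[[-2.93,-0.92,0,0,0,0,1],[-2.93,-0.92,0,0,0,0,1],[-2.93,-0.92,0,0,0,0,1],[-2.93,-0.92,0,0,0,0,1],[-2.93,-0.92,0,0,0,0,1]]]}}

```text
time: 26.03
tool_pos: [0.5247, -0.3104, 0.1798]
orientation: [[-0.086, 0.996, -0.0], [0.996, 0.086, 0.001], [0.001, -0.0, -1.0]]
wrist_force: [0.0, -0.2, -3.1]
width: 0.0336
finger_force: 19.7
```

>>> {"fn": "servo_tool", "kwargs": {"deltas": [[[-2.93,-0.92,0,0,0,0,1],[-2.93,-0.92,0,0,0,0,1],[-1.5,-0.46,0,0,0,0,1],[0,0,0,0,0,0,1],[0,0,0,0,0,0,1]]]}}

```text
time: 26.45
tool_pos: [0.5085, -0.3844, 0.1791]
orientation: [[-0.084, 0.996, -0.0], [0.996, 0.084, 0.002], [0.002, -0.0, -1.0]]
wrist_force: [0.5, -0.1, -2.5]
width: 0.0343
finger_force: 19.8
```

>>> {"fn": "servo_tool", "kwargs": {"deltas": [[[0,0,3.0,0,0,0,1],[0,0,4.0,0,0,0,1],[0,0,4.0,0,0,0,1],[0,0,2.5,0,0,0,1],[0,0,0,0,0,0,1]]]}}

```text
time: 26.87
tool_pos: [0.5057, -0.3791, 0.0386]
orientation: [[-0.087, 0.996, -0.009], [0.996, 0.087, 0.01], [0.011, -0.008, -1.0]]
wrist_force: [-0.4, 0.4, -3.9]
width: 0.0342
finger_force: 19.8
```

```bash
python3 -c "
from h import *
go(.509,-.384,.0358)
c=heights()"
```

```text
t 26.87 pos [ 0.5057 -0.3791  0.0386] xang 95.01 z [-0.0091  0.0098 -0.9999] F [-0.35  0.4  -3.91] T [ 0.02 -0.02  0.03] w 0.0342 ff 19.752613306045532 q6 -0.84
shift cm [-0.52  0.28  0.27]
plate n 1055 z 0.0730 | board n 2132 z 0.0731 means diff -0.0001
```

>>> {"fn": "servo_tool", "kwargs": {"deltas": [[[0,0,0,0,0,0,1],[0,0,0,0,0,0,1],[0,0,0,0,0,0,1]]]}}

```text
time: 27.17
tool_pos: [0.5105, -0.3855, 0.047]
orientation: [[-0.086, 0.996, 0.004], [0.996, 0.086, -0.003], [-0.004, 0.003, -1.0]]
wrist_force: [-0.3, -0.1, -3.5]
width: 0.034
finger_force: 19.8
```

>>> {"fn": "servo_tool", "kwargs": {"deltas": [[[0,0,0.2,0,0,0,1],[0,0,0.2,0,0,0,1],[0,0,0.1,0,0,0,1],[0,0,0,0,0,0,1],[0,0,0,0,0,0,1]]]}}

```text
time: 27.58
tool_pos: [0.5087, -0.3847, 0.0391]
orientation: [[-0.086, 0.996, -0.0], [0.996, 0.086, 0.0], [0.0, -0.0, -1.0]]
wrist_force: [-0.3, -0.2, -3.6]
width: 0.0343
finger_force: 19.8
```

```bash
python3 -c "
from h import *
go(.509,-.384,.0358)"
```

```text
t 27.58 pos [ 0.5087 -0.3847  0.0391] xang 94.92 z [-1.e-04  1.e-04 -1.e+00] F [-0.28 -0.22 -3.6 ] T [-0.01 -0.04 -0.02] w 0.0343 ff 19.751018285751343 q6 -0.84
shift cm [0.06 0.04 0.33]
```

>>> {"fn": "servo_tool", "kwargs": {"deltas": [[[0,0,0.1,0,0,0,1],[0,0,0.1,0,0,0,1],[0,0,0.06,0,0,0,1],[0,0,0,0,0,0,1],[0,0,0,0,0,0,1]]]}}

```text
time: 28.0
tool_pos: [0.5088, -0.3846, 0.0364]
orientation: [[-0.086, 0.996, -0.0], [0.996, 0.086, 0.0], [0.0, -0.0, -1.0]]
wrist_force: [0.1, 0.7, -3.2]
width: 0.0341
finger_force: 19.8
```

>>> {"fn": "servo_tool", "kwargs": {"deltas": [[[0,0,0.04,0,0,0,1],[0,0,0,0,0,0,1],[0,0,0,0,0,0,1]]]}}

```text
time: 28.25
tool_pos: [0.5088, -0.3846, 0.0362]
orientation: [[-0.086, 0.996, 0.0], [0.996, 0.086, -0.0], [-0.0, 0.0, -1.0]]
wrist_force: [-0.9, 0.1, -2.6]
width: 0.0341
finger_force: 19.8
```

>>> {"fn": "servo_tool", "kwargs": {"deltas": [[[0,0,0.03,0,0,0,1],[0,0,0,0,0,0,1]]]}}

```text
time: 28.42
tool_pos: [0.5088, -0.3847, 0.0359]
orientation: [[-0.086, 0.996, 0.0], [0.996, 0.086, -0.0], [-0.0, 0.0, -1.0]]
wrist_force: [-0.2, 0.4, -3.6]
width: 0.034
finger_force: 19.7
```

>>> {"fn": "servo_tool", "kwargs": {"deltas": [[[0,0,0.03,0,0,0,1],[0,0,0,0,0,0,1]]]}}

```text
time: 28.58
tool_pos: [0.5089, -0.3847, 0.0358]
orientation: [[-0.086, 0.996, 0.0], [0.996, 0.086, -0.0], [-0.0, 0.0, -1.0]]
wrist_force: [-0.0, 0.8, -1.0]
width: 0.0338
finger_force: 19.8
```

>>> {"fn": "servo_tool", "kwargs": {"deltas": [[[0,0,0.03,0,0,0,1],[0,0,0,0,0,0,1]]]}}

```text
time: 28.75
tool_pos: [0.5089, -0.3847, 0.0358]
orientation: [[-0.086, 0.996, 0.0], [0.996, 0.086, -0.0], [-0.0, 0.0, -1.0]]
wrist_force: [-1.1, 0.0, 1.3]
width: 0.0342
finger_force: 19.8
```

>>> {"fn": "servo_tool", "kwargs": {"deltas": [[[0,0,0,0,0,0,1],[0,0,0,0,0,0,1]]]}}

```text
time: 28.92
tool_pos: [0.5089, -0.3847, 0.0358]
orientation: [[-0.086, 0.996, 0.0], [0.996, 0.086, -0.0], [-0.0, 0.0, -1.0]]
wrist_force: [-0.5, 0.9, 3.2]
width: 0.0339
finger_force: 19.8
```

It's resting on the tray floor. Opening and withdrawing upwards.

>>> {"fn": "servo_tool", "kwargs": {"deltas": [[[0,0,-0.03,0,0,0,0.2],[0,0,0,0,0,0,0],[0,0,0,0,0,0,-0.4],[0,0,0,0,0,0,-0.4],[0,0,0,0,0,0,-0.4]]]}}

```text
time: 29.33
tool_pos: [0.5089, -0.3848, 0.0355]
orientation: [[-0.086, 0.996, 0.0], [0.996, 0.086, -0.0], [-0.0, 0.0, -1.0]]
wrist_force: [0.0, -1.0, -0.8]
width: 0.0606
finger_force: 0.0
```

>>> {"fn": "servo_tool", "kwargs": {"deltas": [[[0,0,0,0,0,0,-0.4],[0,0,-1.0,0,0,0,-0.4],[0,0,-3.0,0,0,0,-0.4],[0,0,-4.0,0,0,0,-0.4],[0,0,-4.0,0,0,0,-0.4]]]}}

```text
time: 29.75
tool_pos: [0.5082, -0.3841, 0.1566]
orientation: [[-0.086, 0.996, -0.002], [0.996, 0.086, 0.002], [0.002, -0.002, -1.0]]
wrist_force: [1.0, -0.3, -0.3]
width: 0.066
finger_force: 0.0
```

>>> {"fn": "servo_tool", "kwargs": {"deltas": [[[0,4.0,-3.0,0,0,0,-0.4],[-2.0,-4.0,-3.0,0,0,0,-0.4],[-3.0,-2.5,0,0,0,0,-0.4],[-3.0,-2.5,0,0,0,0,-0.4],[-3.0,-2.5,0,0,0,0,-0.4]]]}}

```text
time: 30.17
tool_pos: [0.4453, -0.4967, 0.2058]
orientation: [[-0.088, 0.996, 0.001], [0.996, 0.088, -0.002], [-0.002, 0.001, -1.0]]
wrist_force: [0.3, -0.5, -0.8]
width: 0.0659
finger_force: 0.0
```

>>> {"fn": "servo_tool", "kwargs": {"deltas": [[[-3.0,-2.5,0,0,0,0,-0.4],[-3.0,-2.5,0,0,0,0,-0.4],[0,0,0,0,0,0,-0.4],[0,0,0,0,0,0,-0.4],[0,0,0,0,0,0,-0.4]]]}}

```text
time: 30.58
tool_pos: [0.4009, -0.5596, 0.2041]
orientation: [[-0.085, 0.996, 0.001], [0.996, 0.085, 0.001], [0.001, 0.001, -1.0]]
wrist_force: [-0.4, 0.8, 0.3]
width: 0.0658
finger_force: 0.0
```

```bash
python3 -c "
from h import *
state()
heights()
c=imaging.read_camera('scene');save(c['image'][100:300,60:520].repeat(1,0),'end.png')
im=cv2.resize(c['image'][130:280,90:500],None,fx=1.9,fy=1.9,interpolation=cv2.INTER_CUBIC);save(im,'end.png')"
```

```text
t 30.58 pos [ 0.4009 -0.5596  0.2041] xang 94.89 z [ 6.e-04  7.e-04 -1.e+00] F [-0.42  0.82  0.3 ] T [ 0.01 -0.07  0.03] w 0.0658 ff 0.0 q6 -1.14
plate n 1055 z 0.0732 | board n 2124 z 0.0732 means diff -0.0000
```

View pics/end.png

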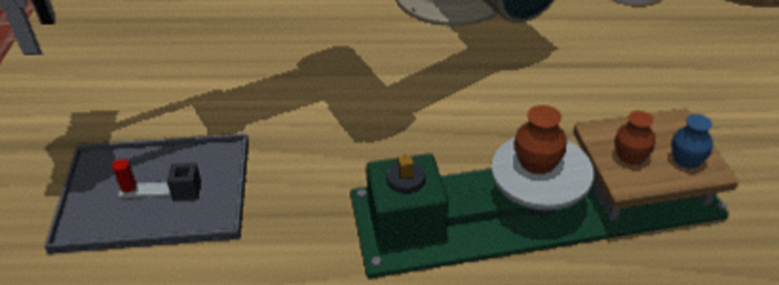

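The end view shows the crank socket down in the tray (hub near (184,182), knob (123,176)). The plate is level with the board, and the jug (540,140) and both jars are upright.

```bash
python3 -c "
from h import *
print(job.close_job())"
```

```text
the job is handed in; nothing more can be done
None
```

The job is done and handed in: the plate is at its stop and level with the board, the crank is back in the tray socket down, and the jug and both jars are still standing.

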